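# Present a stepped shaft to the inspection camera

## Task

Swing the clamp bar fully back off the stepped shaft (the one with a thinner end), lift the shaft out of its V-blocks and present it to the inspection camera: in the air, in line with the sloping axis of the lens, thin end towards the lens and its tip about 50 mm in front of the glass. Finish while still holding it there, steady, with the clamp left open. Do not touch the camera or its stand, and leave the plain pin, ring gauge, steel block and plug gauge where they are.

Things in the scene. Friction and masses are not known exactly. Their poses are not given: they have to be found in the camera images.
- stepped_shaft: Bright steel shaft, 150 mm long, 0.3 to 0.6 kg: thick part 24 mm diameter and 110 mm long, thin end 14 mm diameter and 40 mm long. Origin on the axis at mid-length of the thick part; x along the axis towards the thin end. Lies level in its two V-blocks with its axis 47 mm above the plate and must be gripped between them, on the thick part.
- shaft_tip (a point): Centre of the end face of the shaft's thin end, 95 mm from the shaft's origin along its x.
- fixture_a: Fixed pair of steel V-blocks that carries the stepped shaft. Origin on the plate midway between the blocks; x along the shaft towards its thin end (the shaft's origin lies within 4 mm of straight above this origin), z up. Each block is 20 mm along x, 64 mm across (y) and 50 mm high, centred at x = -42 and +42 mm, so that 64 mm are clear between them down to the plate. An identical fixture carries the plain pin.
- clamp_a (a joint): Angle of the clamp over the stepped shaft, rad: 0 = bar straight across the shaft (starts between 0 and 0.3, holding the shaft in), grows anticlockwise seen from above, swinging the free end away from the grip gap and past the thick end, to its stop at 1.75. Stays where it is left; some 0.04 N m of friction. The bar is 12 mm wide, its underside 61 and its top 67 mm above the plate, 2 mm above the shaft.
- clamp_a_hinge (a point): Point on the upright pivot axis of that clamp, 61 mm above the plate, at x = -42, y = -27 mm in the fixture's frame. At joint angle q the bar points from here along (-sin q, cos q) in the fixture's frame.
- clamp_a_knob (a point): Middle of the clamp's black upright knob, 12 mm diameter and 30 mm high (67 to 97 mm above the plate), 62 mm from the pivot axis on the bar's free end.
- camera_head: Inspection camera, at a set height on a column (column about 115 mm behind the lens and up to 430 mm high, foot 130 x 130 mm). Origin at the centre of the front glass, 260 to 340 mm above the plate; front ring 72 mm diameter. x runs along the optical axis into the camera, so -x is the viewing direction, sloping 25 degrees down from level towards the robot's side; y is level. The shaft is right when its x agrees with this x and its tip is at x = -50 mm on the axis.
- camera_stand: Foot and column of the inspection camera with all they carry; origin on the plate straight below the front glass (not under the column, which stands 115 mm further along its x, away from the robot). Not to be touched.
- plain_pin: Bystander: plain steel pin, 24 mm diameter, 150 mm long, no thin end, in the other, identical V-block fixture under the other clamp. Origin on its axis, 55 mm from one end.
- ring_gauge: Bystander: steel ring 60 mm outside, 36 mm inside diameter, 20 mm high; origin at the centre of its underside.
- steel_block: Bystander: dark steel block 50 x 75 x 25 mm high; origin at the centre of its underside.
- plug_gauge: Bystander: gauge lying on the plate, 115 mm long, 18 mm high; origin under its handle's middle.

How it is judged:
By the outcome, as a careful person would: the job done as asked, in the order asked, and still so for the second after the job is handed in, while the arm keeps its last pose, push and grip.
It also fails if it takes over 61 s, if anything falls off the work surface, if the arm or the gripper's body presses on something with over 40 N, if the wrist force passes 120 N, or if a joint passes its speed limit or range.

## Robot

A 6-joint arm with a two-finger parallel gripper is mounted at the origin on the work surface. World frame = base frame: x ahead of the robot, y to its left, z up, the work surface at z = 0. Lengths are in m, angles in rad, forces in N, time in s.
With the tool pointing down it reaches from about 0.375 to 0.9 m from the base axis. Payload 3.1 kg.
Tool frame: the origin (TCP) lies at the very end of the fingers, on their centre line; the grasp point (between the pads) lies 19 mm behind it; z points along the fingers, y is the direction in which the jaws open and shut (so a half turn about z gives the same grasp; the last joint's range is limited). The gripper opens to 87 mm and grips with 3 to 60 N. Pads are 19 mm wide; open, the fingers measure 117 mm over their backs; the gripper's body (75 mm by 190 mm) begins 51 mm behind the grasp point.
Start: joints at [1.052, 0.527, 1.433, -0, 1.181, -0.178], TCP at [0.208, 0.589, 0.223] pointing down, gripper open.
Joint ranges: [-3.08, 3.08], [-0.75, 2.2], [0.22, 2.44], [-1.43, 4.57], [0, 2.65], [-2.85, 2.85]. Speed limits (rad/s): [2.79, 2.79, 3.14, 3.14, 3.14, 3.14].

## Interface

Orientations are given as a unit quaternion [x, y, z, w].
In Python, from rig import robot gives the robot as it stands. The module is installed in compiled form; this text tells all that it offers.
- The arm moves only by the tool send_rows, never from a script. Its argument "deltas" is a list of rows, each an object of numbers: "tx", "ty", "tz": the shift along the tool's x, y, z in cm; "rx", "ry", "rz": the turn, a rotation vector about the tool's x, y, z in rad. A call has 1 to 5 rows; each row is the pose to reach, as a shift and turn from the pose commanded when the call began, along the tool's axes at that moment; what a row does not reach only later rows make up. A row lasts 1/12 s, in which the tool goes at most 41.7 mm and 7.16 degrees, less where a joint would pass 70% of its speed; a pose out of reach is approached as far as the arm can. A call with a gripper value outside its range is refused whole. "claw" is the finger opening in cm, from 0 to 8.7, set as the call begins (left out, the last holds). The fingers move at their own pace and stop on an object; "squeeze" is the grip in N (left out, the last holds). Time passes only in rows, so rows that repeat a pose let the fingers close. It gives the time, the measured TCP pose, the force and the opening at its end, in the units of the state.
- robot.get_obs(): the state, without advancing time (a new reading comes with each control period).
- robot.camera(name): name is "side" or "top" or "wrist"; returns a dict with "color" (400x640x3 uint8, red, green, blue), "z_map" (400x640 float32, m along the optical axis (not along the pixel's ray), 0 where there is no reading), "intrinsics" (3x3 intrinsics, pixels), "distortion" ([k1, k2, p1, p2, k3] as OpenCV has them; the pictures are not rectified), "R" (3x3) and "t" (3): a world point X has camera coordinates R X + t; the wrist camera has in their place "tool_from_camera" (4x4, takes a point from camera to tool coordinates, whose origin is the TCP and whose axes are the flange's). Camera axes: x right, y down, z forward; pixel columns grow to the right and rows downward; lengths in m; the calibration is good to about 2 mm. A picture is of the moment at which its call begins: read the wrist's pose just before it.
- robot.hand_in(): hands the job in, once; it reports no verdict.
Trained networks look in the newest picture that a camera, given by its name, has taken for a name from the list of things; names that differ only in an ending like _2 or _b are one class to them, and where a whole thing is asked for, a point or a joint stands for the part that bears it (a point fixed in the world has none). Each returns a list of dicts, best first, with "p" (0 to 1); they miss things now and then, are a little off and sometimes report something else, mostly with a low value. They report only what shows in the picture. A call takes as long as a camera call.
- robot.outline_of(label, camera): "pixels" (400x640 bool, what is visible of it) and "xy" ([column, row] in pixels, amid what is visible of it).
- robot.tip_of(label, camera): "xy" ([column, row] in pixels: a listed point, or the origin of a listed thing).
The state is a dict: "time": time; "q": joint angles; "joint_velocities": joint speeds; "joint_torque": joint torques, N m; "position": TCP position; "tool_rot": TCP orientation; "ft_force": force on the tool from outside, world axes, zero at the start; "moment": the same for the moment, N m; "grip_width": finger opening in m.
Only numpy, scipy, OpenCV 4.12 (cv2) and the standard library are available. Lean on these libraries where they do the work, as an engineer would, in place of code of your own. Each camera call takes 0.05 s, during which the arm holds its last target.

## Working session

There is one attempt and no reset: what is moved stays moved. The work goes in short steps, Python scripts to look and compute and a tool call to move; the robot and the scene stay as the last step left them, time stands still between calls to the robot, and variables do not carry over. Pictures are saved under pics/ and viewed, and the job is handed in when it is done.

Besides the shell and the picture viewer there is one more tool, called after "Request:" as a command line: name --argument value ..., lists and objects as JSON in quotes. send_rows: Moves the arm, as the interface text tells. Its arguments: {"type":"object","properties":{"deltas":{"type":"array","items":{"type":"object","properties":{"tx":{"type":"number"},"ty":{"type":"number"},"tz":{"type":"number"},"rx":{"type":"number"},"ry":{"type":"number"},"rz":{"type":"number"}}}},"claw":{"type":"number"},"squeeze":{"type":"number"}},"required":["deltas"]}

```bash
mkdir -p pics; cat > h.py <<'E'
import numpy as np, cv2
from rig import robot
from scipy.spatial.transform import Rotation as Rn
np.set_printoptions(precision=4,suppress=True)
def save(c,name):
    cv2.imwrite('pics/'+name,c['color'][:,:,::-1])
def ext(c,o=None):
    if 'R' in c: return np.array(c['R']),np.array(c['t'])
    T=np.array(c['tool_from_camera']); Rt=Rn.from_quat(o['tool_rot']).as_matrix()
    Rw=Rt@T[:3,:3]; p=Rt@T[:3,3]+np.array(o['position'])
    return Rw.T,-Rw.T@p
def ray(c,px,o=None):
    R,t=ext(c,o); n=cv2.undistortPoints(np.array(px,float).reshape(-1,1,2),np.array(c['intrinsics']),np.array(c['distortion'])).reshape(-1,2)
    d=np.c_[n,np.ones(len(n))]@R
    return -R.T@t,d   # d scaled so that depth multiplies
def at_z(c,px,z,o=None):
    p,d=ray(c,px,o); s=(z-p[2])/d[:,2]; return p+s[:,None]*d
def depth_pts(c,mask,o=None):
    r,cc=np.nonzero(mask&(c['z_map']>0)); p,d=ray(c,np.c_[cc,r],o); return p+c['z_map'][r,cc][:,None]*d
def proj(c,X,o=None):
    R,t=ext(c,o); return cv2.projectPoints(np.array(X,float).reshape(-1,1,3),cv2.Rodrigues(R)[0],t,np.array(c['intrinsics']),np.array(c['distortion']))[0].reshape(-1,2)
E
python3 - <<'E'
from h import *
o=robot.get_obs(); print(o)
for n in ['side','top','wrist']:
    c=robot.camera(n); save(c,n+'0.png')
    R,t=ext(c,o); print(n,-R.T@t, R[2])
    for l in ['stepped_shaft','shaft_tip','fixture_a','clamp_a','clamp_a_hinge','clamp_a_knob','camera_head','camera_stand','plain_pin']:
        for r in robot.tip_of(l,n)[:3] if l!='clamp_a' else []: print('  tip',l,np.array(r['xy']),round(r['p'],2))
        if l in('stepped_shaft','clamp_a','camera_head'):
            for r in robot.outline_of(l,n)[:3]: print('  out',l,np.array(r['xy']),round(r['p'],2),r['pixels'].sum())
E
```

```text
{'time': 0.0, 'q': array([ 1.0525,  0.5284,  1.4339, -0.    ,  1.1814, -0.1785]), 'joint_velocities': array([-0.0011, -0.0005,  0.0013, -0.0012,  0.0008,  0.0003]), 'joint_torque': array([  0.0003, -44.0037, -17.6591,   0.0634,   0.0582,  -0.0002]), 'position': array([0.2079, 0.5886, 0.2216]), 'tool_rot': array([ 0.1691,  0.9856, -0.001 , -0.0004]), 'ft_force': array([ 0.3732, -0.7577, -0.0762]), 'moment': array([-0.0127, -0.0316, -0.037 ]), 'grip_width': 0.08684171086256337}
side [0.484  0.6989 0.7007] [ 0.1014 -0.7974 -0.5948]
  tip stepped_shaft [312.8 380.7] 0.58
  out stepped_shaft [308.7 382.4] 0.65 925
  out stepped_shaft [336.7 377.6] 0.23 1162
  out clamp_a [339.6 365. ] 0.67 513
  tip clamp_a_hinge [322.9 349.8] 0.89
  tip clamp_a_knob [351.9 369.5] 0.61
  tip camera_head [255.7 133.8] 0.9
  out camera_head [214.4 111.8] 0.8 3268
  tip plain_pin [348.3 192.7] 0.69
  tip plain_pin [367.2 287.1] 0.27
top [ 0.4481 -0.0062  1.1012] [ 0.0976 -0.0067 -0.9952]
  tip stepped_shaft [189.3 202. ] 0.9
  out stepped_shaft [182.1 194.1] 0.7 495
  tip shaft_tip [159.7 173.4] 0.74
  tip fixture_a [193.6 205.3] 0.77
  out clamp_a [195.  214.4] 0.67 182
  tip clamp_a_hinge [206.2 206.5] 0.88
  tip clamp_a_knob [186.6 224.8] 0.49
  tip clamp_a_knob [187.8 201.4] 0.43
  tip camera_head [306.  114.1] 0.97
  tip camera_head [404.2 214.7] 0.3
  out camera_head [315.1  75.1] 0.72 2520
  tip plain_pin [405.2 215.7] 0.83
wrist [0.1417 0.6117 0.3839] [ 0.2391 -0.0866 -0.9671]
```

View pics/side0.png

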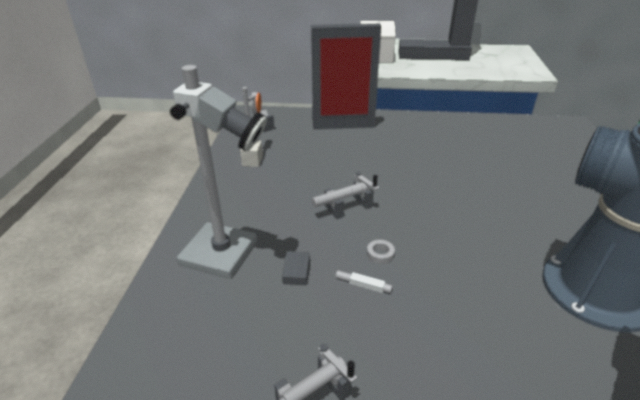

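View pics/top0.png

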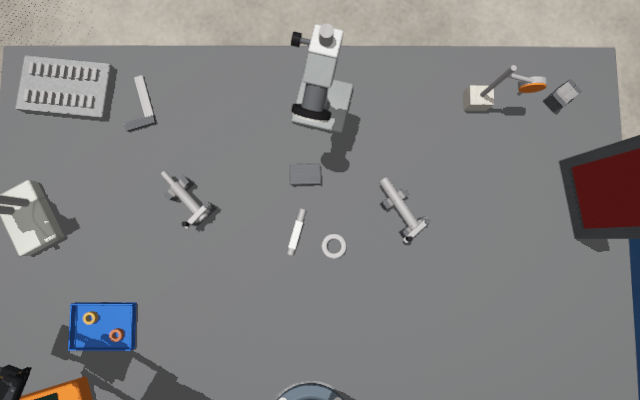

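View pics/wrist0.png

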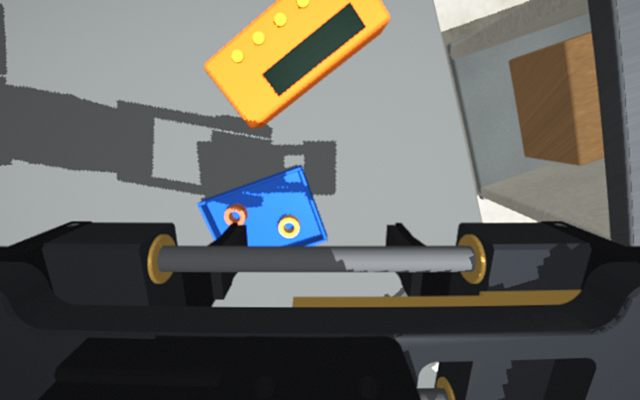

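The side view shows the stepped shaft's fixture at the bottom (~315,378), the camera stand at left (head ring ~255,130) and the plain pin at (348,192). The top view shows the shaft from its tip at (162,173) to its thick end at ~(205,212), with the clamp knob at (186,225), the lens at (311,113) and the plain pin at (400,205). The wrist view shows only trays and clutter.

```bash
python3 - <<'E'
from h import *
c=robot.camera('top'); im=c['color']
def tip(l,n='top'): return np.array(robot.tip_of(l,n)[0]['xy'])
for l,z in [('stepped_shaft',.047),('shaft_tip',.047),('fixture_a',0),('clamp_a_hinge',.061),('clamp_a_knob',.082),('ring_gauge',0),('plug_gauge',0),('steel_block',0),('plain_pin',.047)]:
    print(l,at_z(c,[tip(l)],z))
m=robot.outline_of('stepped_shaft','top')[0]['pixels']
P=depth_pts(c,m); print(np.median(P,0),np.percentile(P[:,2],[5,50,95]))
Q=P[P[:,2]>.03]; u,s,v=np.linalg.svd(Q[:,:2]-Q[:,:2].mean(0)); print('axis',Q[:,:2].mean(0),v[0])
crop=cv2.resize(im[150:250,130:250],None,fx=6,fy=6,interpolation=cv2.INTER_CUBIC);save({'color':crop},'topcrop.png')
m=robot.outline_of('camera_head','top')[0]['pixels']
P=depth_pts(c,m); print('head top',P.min(0),P.max(0))
s=robot.camera('side'); m=robot.outline_of('camera_head','side')[0]['pixels']
P=depth_pts(s,m); print('head side',P.min(0),P.max(0)); np.save('headside.npy',P)
# triangulate lens
p1,d1=ray(c,[tip('camera_head')]);p2,d2=ray(s,[tip('camera_head','side')])
def tri(p1,d1,p2,d2):
    A=np.c_[d1[0],-d2[0]];x=np.linalg.lstsq(A,p2-p1,rcond=None)[0];a=p1+x[0]*d1[0];b=p2+x[1]*d2[0];return (a+b)/2,np.linalg.norm(a-b)
print('lens',tri(p1,d1,p2,d2))
p1,d1=ray(c,[tip('clamp_a_knob')]);p2,d2=ray(s,[tip('clamp_a_knob','side')]);print('knob',tri(p1,d1,p2,d2))
p1,d1=ray(c,[tip('clamp_a_hinge')]);p2,d2=ray(s,[tip('clamp_a_hinge','side')]);print('hinge',tri(p1,d1,p2,d2))
crop=cv2.resize(s['color'][60:180,150:290],None,fx=5,fy=5,interpolation=cv2.INTER_CUBIC);save({'color':crop},'sidecrop.png')
crop=cv2.resize(c['color'][15:175,270:370],None,fx=3.7,fy=3.7,interpolation=cv2.INTER_CUBIC);save({'color':crop},'headcrop.png')
E
```

```text
stepped_shaft [[0.5422 0.2945 0.047 ]]
shaft_tip [[0.6097 0.3578 0.047 ]]
fixture_a [[0.5387 0.2947 0.    ]]
clamp_a_hinge [[0.5344 0.2425 0.061 ]]
clamp_a_knob [[0.4731 0.2867 0.082 ]]
ring_gauge [[ 0.434  -0.0487  0.    ]]
plug_gauge [[0.4602 0.0402 0.    ]]
steel_block [[0.6059 0.0079 0.    ]]
plain_pin [[ 0.5092 -0.2319  0.047 ]]
[0.5549 0.2992 0.0567] [0.05   0.0567 0.061 ]
axis [0.5546 0.3002] [-0.7317 -0.6817]
head top [ 0.6533 -0.0575  0.0018] [0.9459 0.0301 0.394 ]Traceback (most recent call last):
  File "<stdin>", line 12, in <module>
IndexError: list index out of range
```

View pics/topcrop.png

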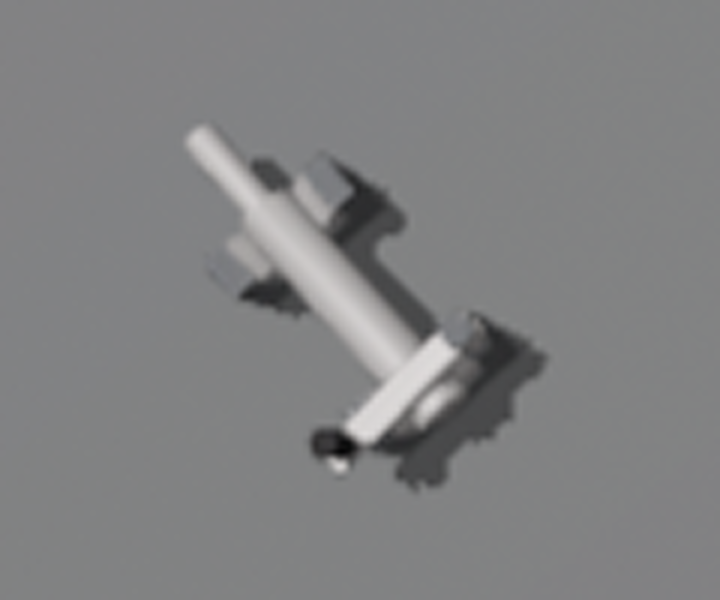

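The crop shows the shaft running from its tip at (200,135) to the clamp bar, which goes from the hinge (465,330) to the knob (335,445). That puts the bar nearly straight across. Next I'll measure the camera head.

```bash
cat > tri.py <<'E'
from h import *
def tri(p1,d1,p2,d2):
    A=np.c_[d1[0],-d2[0]];x=np.linalg.lstsq(A,p2-p1,rcond=None)[0];a=p1+x[0]*d1[0];b=p2+x[1]*d2[0];return (a+b)/2,np.linalg.norm(a-b)
E
python3 - <<'E'
from tri import *
c=robot.camera('top'); s=robot.camera('side'); im=c['color']
tt={}
for l in ['camera_head','camera_stand','clamp_a_hinge','clamp_a_knob','stepped_shaft']:
    a=robot.tip_of(l,'top'); b=robot.tip_of(l,'side')
    print(l,[(np.round(r['xy'],1),round(r['p'],2)) for r in a],[(np.round(r['xy'],1),round(r['p'],2)) for r in b])
    if a and b: print('   ',tri(*ray(c,[a[0]['xy']]),*ray(s,[b[0]['xy']])))
for n,cc in (('top',c),('side',s)):
    r=robot.outline_of('camera_head',n)
    print(n,[(x['xy'],x['p']) for x in r])
    if r:
        P=depth_pts(cc,r[0]['pixels']); print(P.min(0),P.max(0)); np.savez('head_%s.npz'%n,P=P,m=r[0]['pixels'])
    np.savez('cam_%s.npz'%n,**{k:np.array(v) for k,v in cc.items()})
crop=cv2.resize(s['color'][60:180,150:290],None,fx=5,fy=5,interpolation=cv2.INTER_CUBIC);save({'color':crop},'sidecrop.png')
crop=cv2.resize(c['color'][15:175,270:370],None,fx=3.7,fy=3.7,interpolation=cv2.INTER_CUBIC);save({'color':crop},'headcrop.png')
E
```

```text
camera_head [(array([309.8, 116.3]), 0.9)] [(array([255.8, 131.4]), 0.77)]
    (array([ 0.6692, -0.002 ,  0.3225]), np.float64(0.0009312382057665743))
camera_stand [] []
clamp_a_hinge [(array([208.5, 205.2]), 0.86)] [(array([322.9, 348.1]), 0.68)]
    (array([0.529 , 0.2386, 0.0589]), np.float64(0.0012765027942617314))
clamp_a_knob [(array([183.1, 226.1]), 0.72)] [(array([351.8, 372.5]), 0.82)]
    (array([0.4797, 0.2913, 0.0789]), np.float64(0.002294966009802107))
stepped_shaft [(array([187. , 200.1]), 0.93)] [(array([310.5, 379.7]), 0.94)]
    (array([0.5426, 0.2921, 0.0507]), np.float64(0.002732305563737367))
top [([316.8, 74.1], 0.93)]
[ 0.6538 -0.1459 -0.7611] [1.3679 0.086  0.4267]
side [([217.0, 112.5], 0.95), ([212.1, 149.6], 0.71)]
[ 0.652  -2.279  -0.7594] [1.887  0.0363 0.3947]
```

View pics/headcrop.png

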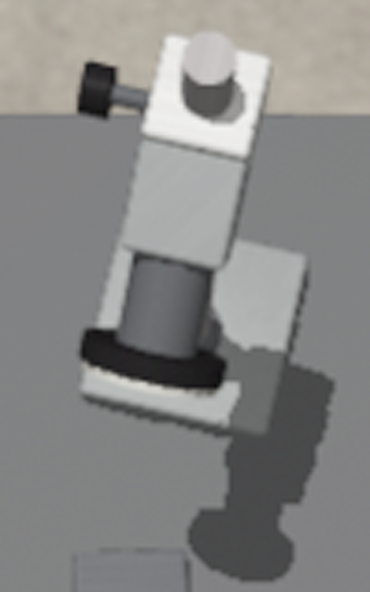

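View pics/sidecrop.png

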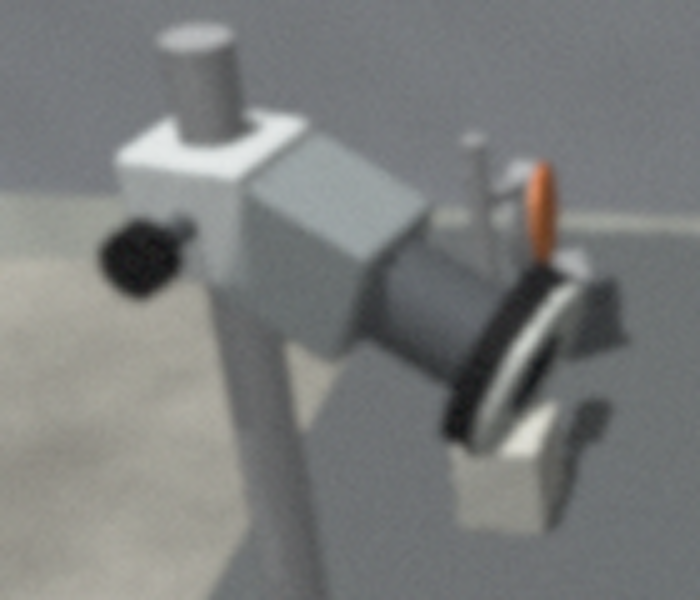

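Headcrop: the front ring is at crop (155,360) and the column cap at (210,60), so the camera is yawed slightly. Sidecrop: the lens ring faces down-right at about crop (520,360). I'll fit the head's pose from the depth and the edges.

```bash
python3 - <<'E'
from h import *
import numpy as np
from scipy.optimize import least_squares
C={n:dict(np.load('cam_%s.npz'%n)) for n in('top','side')}
# plane fit on sloping top face from top
def plane(n,poly,off,f):
    c=C[n]; m=np.zeros((400,640),np.uint8)
    p=np.array([[off[0]+u/f,off[1]+v/f] for u,v in poly]); cv2.fillConvexPoly(m,np.round(p).astype(np.int32),1)
    P=depth_pts(c,m>0); ok=np.ones(len(P),bool)
    for _ in range(5):
        ce=P[ok].mean(0); u,s,v=np.linalg.svd(P[ok]-ce); r=(P-ce)@v[2]; ok=abs(r)<2.5*max(r[ok].std(),.0005)
    nn=v[2]*np.sign(v[2][2]); return ce,nn,r[ok].std(),ok.sum()
ce,nn,sd,k=plane('top',[(145,152),(240,165),(212,255),(135,240)],(270,15),3.7)
print('top slope',ce,nn,sd,k,'yaw',np.degrees(np.arctan2(-nn[1],-nn[0])),'slope',np.degrees(np.arccos(nn[2])))
ce,nn,sd,k=plane('side',[(270,175),(310,145),(410,205),(370,255)],(150,60),5)
print('side: slope',ce,nn,sd,k,'yaw',np.degrees(np.arctan2(-nn[1],-nn[0])),'slope',np.degrees(np.arccos(nn[2])))
ce,nn,sd,k=plane('side',[(255,205),(360,262),(335,345),(260,290)],(150,60),5)
print('side face',ce,nn,sd,k,'yaw',np.degrees(np.arctan2(nn[0],-nn[1])) , np.degrees(np.arctan2(-nn[0],nn[1])))
# column points below head from side
c=C['side']; m=np.zeros((400,640),bool); m[130:225,190:230]=1
P=depth_pts(c,m); Q=P[(P[:,2]>.08)&(P[:,2]<.25)&(P[:,0]>.7)&(P[:,0]<.85)&(abs(P[:,1])<.1)]; print('col',len(Q),np.median(Q,0),Q.std(0))
for n in C:
    P=depth_pts(C[n],np.ones((400,640),bool)); Q=P[(P[:,2]>.385)&(P[:,0]>.7)&(P[:,0]<.95)&(abs(P[:,1])<.1)]; print(n,'coltop',len(Q),np.median(Q,0),Q.min(0),Q.max(0))
E
```

```text
top slope [ 0.7341 -0.0184  0.3776] [-0.4098  0.1008  0.9066] 0.0012713397381651612 631 yaw -13.825863397763351 slope 24.959452489547214
side: slope [ 0.7315 -0.0112  0.3759] [-0.4403  0.0969  0.8926] 0.0008124167334661079 292 yaw -12.40880730233864 slope 26.79711441722646
side face [0.742  0.0084 0.3563] [0.2432 0.97   0.0029] 0.0009358594957009326 354 yaw 165.92501273930753 -14.074987260692481
col 801 [ 0.7747 -0.0165  0.1769] [0.0065 0.0038 0.0457]
top coltop 988 [ 0.7707 -0.0284  0.3912] [ 0.7424 -0.0582  0.385 ] [0.8075 0.0007 0.4282]
side coltop 722 [ 0.7747 -0.0168  0.3918] [ 0.7426 -0.0466  0.385 ] [0.809  0.0044 0.4268]
```

```bash
cat > head.py <<'E'
from h import *
def frame(yaw=-14.,sl=25.):
    y,s=np.radians(yaw),np.radians(sl)
    x=np.array([np.cos(y)*np.cos(s),np.sin(y)*np.cos(s),np.sin(s)]); yy=np.array([-np.sin(y),np.cos(y),0]); return np.c_[x,yy,np.cross(x,yy)]
def circ(o,Rm,r,x=0):
    a=np.linspace(0,2*np.pi,73); return o+(np.c_[0*a+x,r*np.cos(a),r*np.sin(a)])@Rm.T
E
python3 - <<'E'
from head import *
C={n:dict(np.load('cam_%s.npz'%n)) for n in('top','side')}
Rm=frame(); o=np.array([.6675,-.0015,.322])
for n,(x0,y0,x1,y1),f in (('top',(285,80,355,135),10),('side',(220,80,285,150),8)):
    c=C[n]; im=cv2.resize(c['color'][y0:y1,x0:x1],None,fx=f,fy=f,interpolation=cv2.INTER_CUBIC)
    for x,r,col in ((0,.036,(255,0,0)),(.012,.036,(0,255,0))):
        p=(proj(c,circ(o,Rm,r,x))+.5-[x0,y0])*f; cv2.polylines(im,[np.round(p).astype(np.int32)],True,col,1)
    save({'color':im},'ring_%s.png'%n)
    # points near ring in head frame
    P=depth_pts(c,np.ones((400,640),bool)); L=(P-o)@Rm; k=(abs(L[:,0])<.03)&(np.hypot(L[:,1],L[:,2])<.05); L=L[k]; print(n,len(L),np.percentile(L,[2,10,25,50,75,90,98],axis=0))
    # barrel
    L=(P-o)@Rm; k=(L[:,0]>.02)&(L[:,0]<.05)&(np.hypot(L[:,1],L[:,2])<.036);L=L[k]
    if len(L)>30:
        A=np.c_[2*L[:,1:],np.ones(len(L))]; b=(L[:,1:]**2).sum(1); s=np.linalg.lstsq(A,b,rcond=None)[0]; print('barrel centre yz',s[:2],'r',np.sqrt(s[2]+s[:2]@s[:2]),len(L))
E
```

```text
top 620 [[ 0.0012 -0.0342 -0.0165]
 [ 0.0035 -0.0271  0.0034]
 [ 0.008  -0.017   0.0119]
 [ 0.0149 -0.0021  0.0174]
 [ 0.0179  0.013   0.0279]
 [ 0.0251  0.0239  0.0309]
 [ 0.0289  0.032   0.0325]]
barrel centre yz [-0.0005 -0.0028] r 0.018971099257880895 383
side 779 [[-0.003  -0.0233 -0.0294]
 [-0.0024 -0.0067 -0.0166]
 [-0.0018  0.0061 -0.0045]
 [ 0.0043  0.0194  0.0096]
 [ 0.0123  0.0303  0.0211]
 [ 0.0242  0.0363  0.029 ]
 [ 0.0289  0.038   0.0319]]
barrel centre yz [ 0.0034 -0.0029] r 0.018767826680720936 397
```

View pics/ring_top.png

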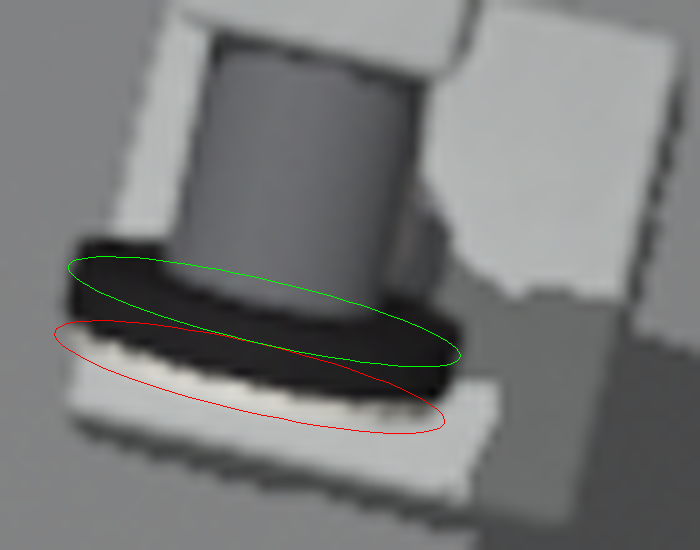

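View pics/ring_side.png

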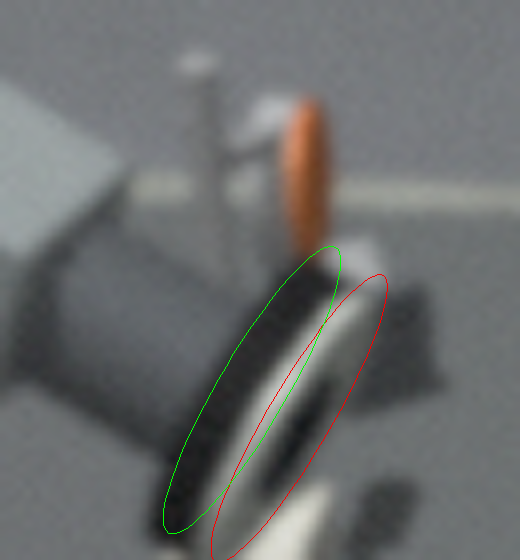

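The first-guess ring fits to a few mm; I'll refine it later relative to the held shaft. Now I'll move over the clamp and look with the wrist camera.

Request:
send_rows --deltas '[{"tx": -3.5, "ty": -1.8}, {"tx": -7, "ty": -3.6}, {"tx": -10.5, "ty": -5.4}, {"tx": -14, "ty": -7.2}, {"tx": -17.5, "ty": -9}]' --claw 3.0

```text
schema error: expected keys tx, ty, tz, rx, ry, rz
```

Request:
send_rows --deltas '[{"tx": -3.5, "ty": -1.8, "rz": 0.08}, {"tx": -7, "ty": -3.6, "rz": 0.16}, {"tx": -10.5, "ty": -5.4, "rz": 0.24}, {"tx": -14, "ty": -7.2, "rz": 0.32}, {"tx": -17, "ty": -9, "rz": 0.36}]'

```text
schema error: expected keys tx, ty, tz, rx, ry, rz
```

```bash
python3 - <<'E'
from h import *
o=robot.get_obs(); print(o['time'],o['position'],o['tool_rot'],o['q'],o['ft_force'])
c=robot.camera('wrist'); save(c,'w1.png')
for l,z in [('stepped_shaft',.047),('shaft_tip',.047),('fixture_a',0),('clamp_a_hinge',.061),('clamp_a_knob',.082)]:
    for r in robot.tip_of(l,'wrist')[:2]: print(l,r['xy'],r['p'],at_z(c,[r['xy']],z,o))
E
```

```text
3.2 [0.2083 0.5893 0.2226] [0.1691 0.9856 0.     0.    ] [ 1.0525  0.5275  1.4327 -0.      1.1814 -0.1785] [-0.5248 -0.4362  0.0683]
```

View pics/w1.png

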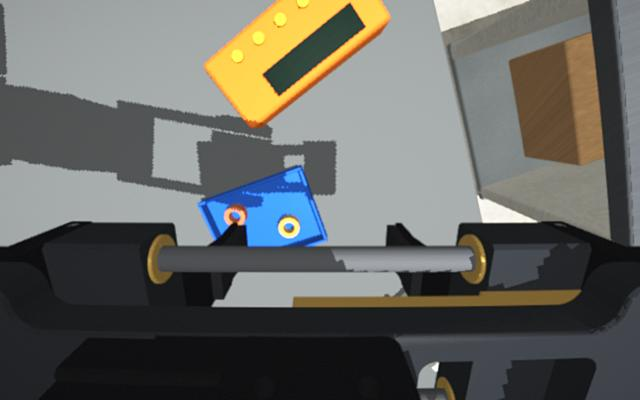

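The arm hasn't moved: the rows need all six keys. Sending them again.

Request:
send_rows --deltas '[{"tx": -3.5, "ty": -1.8, "tz": 0, "rx": 0, "ry": 0, "rz": 0}, {"tx": -7, "ty": -3.6, "tz": 0, "rx": 0, "ry": 0, "rz": 0}, {"tx": -10.5, "ty": -5.4, "tz": 0, "rx": 0, "ry": 0, "rz": 0}, {"tx": -14, "ty": -7.2, "tz": 0, "rx": 0, "ry": 0, "rz": 0}, {"tx": -17.5, "ty": -9, "tz": 0, "rx": 0, "ry": 0, "rz": 0}]' --claw 3.0

```text
time: 3.92
position: [0.3441, 0.4448, 0.2227]
tool_rot: [0.169, 0.986, 0.0, 0.0]
ft_force: [0.9, -0.3, -0.5]
grip_width: 0.0613
```

Request:
send_rows --deltas '[{"tx": -3.5, "ty": -1.8, "tz": 0, "rx": 0, "ry": 0, "rz": 0.08}, {"tx": -7, "ty": -3.6, "tz": 0, "rx": 0, "ry": 0, "rz": 0.16}, {"tx": -10.5, "ty": -5.4, "tz": 0, "rx": 0, "ry": 0, "rz": 0.24}, {"tx": -14, "ty": -7.2, "tz": 0, "rx": 0, "ry": 0, "rz": 0.32}, {"tx": -17, "ty": -9, "tz": 0, "rx": 0, "ry": 0, "rz": 0.36}]'

```text
time: 4.33
position: [0.4755, 0.3028, 0.2228]
tool_rot: [0.345, 0.939, 0.0, 0.001]
ft_force: [0.4, 0.2, -0.3]
grip_width: 0.0324
```

```bash
python3 - <<'E'
from h import *
o=robot.get_obs(); print(o['time'],o['position'],o['tool_rot'],o['q'],o['ft_force'])
c=robot.camera('wrist'); save(c,'w1.png')
for l,z in [('stepped_shaft',.047),('shaft_tip',.047),('clamp_a_hinge',.061),('clamp_a_knob',.082)]:
    for r in robot.tip_of(l,'wrist')[:2]: print(l,r['xy'],r['p'],at_z(c,[r['xy']],z,o))
E
```

```text
4.3333 [0.4755 0.3028 0.2228] [0.3447 0.9387 0.0004 0.0006] [ 0.369   0.4442  1.5891 -0.0003  1.107  -0.4978] [ 0.373   0.2095 -0.3193]
stepped_shaft [342.3, 224.2] 0.67 [[0.5382 0.293  0.047 ]]
clamp_a_hinge [309.5, 246.8] 0.57 [[0.5301 0.2446 0.061 ]]
clamp_a_knob [311.9, 203.4] 0.64 [[0.4843 0.2881 0.082 ]]
```

View pics/w1.png

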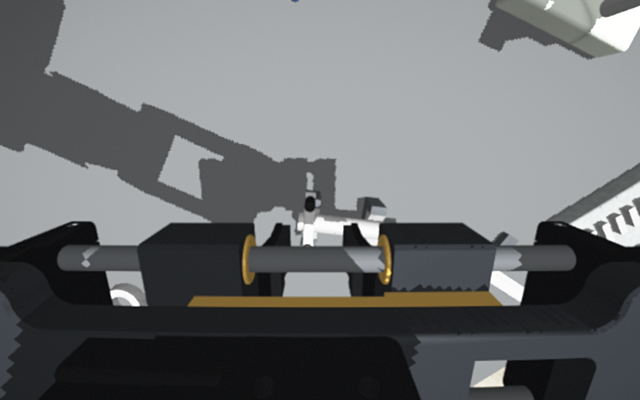

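The knob top is at (310,203), the bar runs down to the hinge behind the gripper, and the shaft goes off to the right. The knob comes out at (0.484, 0.288), which gives q≈0.06. I'll lower the open fingers around the knob.

Request:
send_rows --deltas '[{"tx": -1.6, "ty": -0.6, "tz": 2, "rx": 0, "ry": 0, "rz": 0}, {"tx": -1.6, "ty": -0.6, "tz": 5, "rx": 0, "ry": 0, "rz": 0.03}, {"tx": -1.6, "ty": -0.6, "tz": 8, "rx": 0, "ry": 0, "rz": 0.05}, {"tx": -1.6, "ty": -0.6, "tz": 10, "rx": 0, "ry": 0, "rz": 0.05}, {"tx": -1.6, "ty": -0.6, "tz": 11, "rx": 0, "ry": 0, "rz": 0.05}]' --claw 3.2

```text
time: 5.0
position: [0.4788, 0.2904, 0.1099]
tool_rot: [0.365, 0.931, -0.002, -0.002]
ft_force: [0.6, -0.1, 0.2]
grip_width: 0.0319
```

```bash
python3 - <<'E'
from h import *
o=robot.get_obs(); print(o['time'],o['position'],o['tool_rot'],o['ft_force'])
for n in ('wrist','side','top'):
    c=robot.camera(n)
    if n=='wrist': save(c,'w2.png')
    r=robot.tip_of('clamp_a_knob',n); 
    for x in r[:2]: print(n,x['xy'],x['p'],at_z(c,[x['xy']],.082,o))
    p=proj(c,[[.4845,.288,.097],[.4845,.288,.067]],o); print(p)
    if n=='side': save({'color':cv2.resize(c['color'][300:400,270:400],None,fx=5,fy=5)},'s2.png')
E
```

```text
5.0 [0.4788 0.2904 0.1099] [ 0.3649  0.931  -0.0017 -0.0022] [ 0.563  -0.0811  0.2041]
wrist [317.9, 229.8] 0.78 [[0.4819 0.2877 0.082 ]]
[[320.8208 240.1885]
 [320.3629 224.9478]]
side [354.1, 371.7] 0.71 [[0.4774 0.2916 0.082 ]]
[[349.8274 363.2084]
 [349.2015 374.9051]]
top [185.8, 229.4] 0.47 [[0.4708 0.2841 0.082 ]]
[[182.348  223.2129]
 [186.0975 223.6784]]
```

View pics/w2.png

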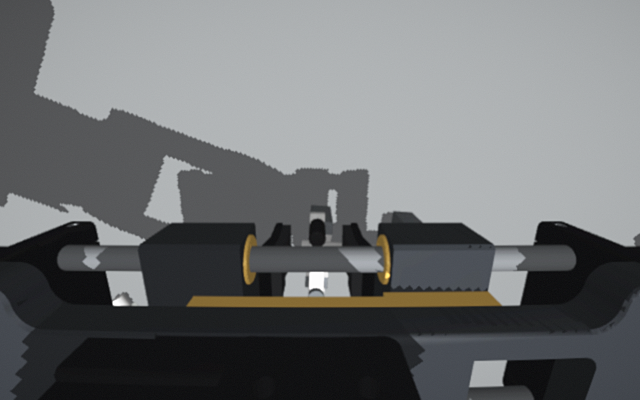

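View pics/s2.png

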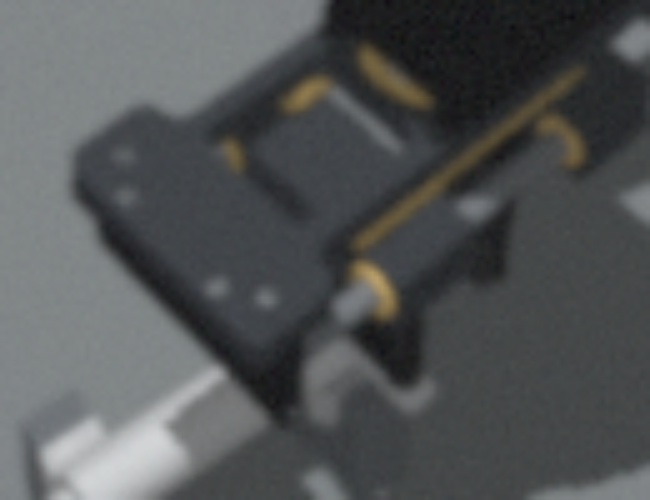

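The knob (317,233) is centred between the fingers (278 and 352). I'll go down, narrow the cage, and start the swing.

Request:
send_rows --deltas '[{"tx": -0.3, "ty": 0, "tz": 1.5, "rx": 0, "ry": 0, "rz": 0}, {"tx": -0.4, "ty": 0, "tz": 3, "rx": 0, "ry": 0, "rz": 0}, {"tx": -0.4, "ty": 0, "tz": 3.5, "rx": 0, "ry": 0, "rz": 0}, {"tx": -0.4, "ty": 0, "tz": 3.5, "rx": 0, "ry": 0, "rz": 0}]'

```text
time: 5.63
position: [0.4846, 0.2869, 0.0775]
tool_rot: [0.366, 0.931, -0.0, -0.0]
ft_force: [-1.2, 0.3, -0.5]
grip_width: 0.0317
```

Request:
send_rows --deltas '[{"tx": 0, "ty": 0, "tz": 0, "rx": 0, "ry": 0, "rz": 0}, {"tx": 0, "ty": 0, "tz": 0, "rx": 0, "ry": 0, "rz": 0}, {"tx": 0, "ty": 0, "tz": 0, "rx": 0, "ry": 0, "rz": 0}]' --claw 1.6 --squeeze 5

```text
time: 5.88
position: [0.4854, 0.2873, 0.0785]
tool_rot: [0.366, 0.931, 0.001, 0.001]
ft_force: [0.7, -0.4, -0.1]
grip_width: 0.0203
```

Request:
send_rows --deltas '[{"tx": -0.04, "ty": -0.68, "tz": 0, "rx": 0, "ry": 0, "rz": -0.11}, {"tx": -0.15, "ty": -1.35, "tz": 0, "rx": 0, "ry": 0, "rz": -0.22}, {"tx": -0.34, "ty": -2.01, "tz": 0, "rx": 0, "ry": 0, "rz": -0.33}, {"tx": -0.59, "ty": -2.64, "tz": 0, "rx": 0, "ry": 0, "rz": -0.44}, {"tx": -0.91, "ty": -3.24, "tz": 0, "rx": 0, "ry": 0, "rz": -0.55}]'

```text
time: 6.3
position: [0.4695, 0.2573, 0.0783]
tool_rot: [0.097, 0.995, 0.001, 0.001]
ft_force: [-0.5, 1.1, 0.7]
grip_width: 0.0162
```

```bash
python3 - <<'E'
from h import *
o=robot.get_obs(); print(o['time'],o['position'],o['tool_rot'],o['ft_force'],o['moment'])
c=robot.camera('wrist'); save(c,'w3.png')
E
```

```text
6.3 [0.4695 0.2573 0.0783] [0.097  0.9953 0.0005 0.0005] [-0.5499  1.0607  0.7281] [ 0.172   0.08   -0.0345]
```

View pics/w3.png

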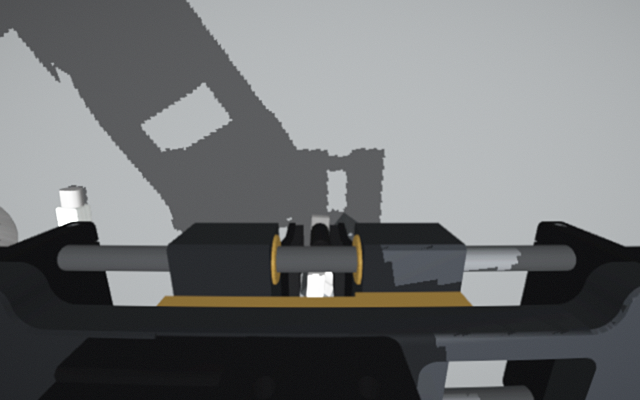

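The knob (320,238) is still between the fingers and the bar follows with about 1 N. Continuing the swing.

Request:
send_rows --deltas '[{"tx": -0.04, "ty": -0.68, "tz": 0, "rx": 0, "ry": 0, "rz": -0.11}, {"tx": -0.15, "ty": -1.35, "tz": 0, "rx": 0, "ry": 0, "rz": -0.22}, {"tx": -0.34, "ty": -2.01, "tz": 0, "rx": 0, "ry": 0, "rz": -0.33}, {"tx": -0.59, "ty": -2.64, "tz": 0, "rx": 0, "ry": 0, "rz": -0.44}, {"tx": -0.91, "ty": -3.24, "tz": 0, "rx": 0, "ry": 0, "rz": -0.55}]'

```text
time: 6.77
position: [0.4719, 0.2236, 0.0781]
tool_rot: [-0.176, 0.984, 0.0, 0.0]
ft_force: [-0.1, 1.1, 0.6]
grip_width: 0.0159
```

Request:
send_rows --deltas '[{"tx": -0.03, "ty": -0.56, "tz": 0, "rx": 0, "ry": 0, "rz": -0.09}, {"tx": -0.1, "ty": -1.11, "tz": 0, "rx": 0, "ry": 0, "rz": -0.18}, {"tx": -0.22, "ty": -1.65, "tz": 0, "rx": 0, "ry": 0, "rz": -0.27}, {"tx": -0.4, "ty": -2.18, "tz": 0, "rx": 0, "ry": 0, "rz": -0.36}, {"tx": -0.62, "ty": -2.7, "tz": 0, "rx": 0, "ry": 0, "rz": -0.45}]'

```text
time: 7.18
position: [0.487, 0.2003, 0.0781]
tool_rot: [-0.39, 0.921, 0.0, 0.0]
ft_force: [-0.1, 0.5, 0.7]
grip_width: 0.0163
```

```bash
python3 - <<'E'
from h import *
o=robot.get_obs(); print(o['time'],o['position'],o['tool_rot'],o['ft_force'],o['moment'])
c=robot.camera('wrist'); save(c,'w4.png')
for l,z in (('clamp_a_hinge',.061),('clamp_a_knob',.082)):
  for r in robot.tip_of(l,'wrist')[:1]: print(l,at_z(c,[r['xy']],z,o),r['p'])
d=o['position'][:2]-np.array([.529,.2458]); print(np.linalg.norm(d),np.degrees(np.arctan2(d[1],d[0]))%360-133)
E
```

```text
7.1833 [0.487  0.2003 0.0781] [-0.3904  0.9207  0.0001  0.    ] [-0.1051  0.4824  0.6787] [0.191  0.1644 0.0109]
clamp_a_hinge [[0.5266 0.2452 0.061 ]] 0.83
clamp_a_knob [[0.482  0.1996 0.082 ]] 0.59
0.061906513619485536 94.31966479029168
```

View pics/w4.png

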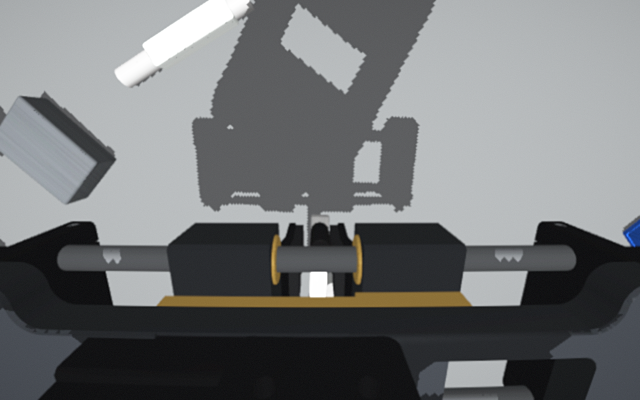

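The swing is at about 92–94°. I'll go on to the stop in small steps and watch the force.

Request:
send_rows --deltas '[{"tx": 0, "ty": -0.25, "tz": 0, "rx": 0, "ry": 0, "rz": -0.04}, {"tx": -0.02, "ty": -0.5, "tz": 0, "rx": 0, "ry": 0, "rz": -0.08}, {"tx": -0.04, "ty": -0.7, "tz": 0, "rx": 0, "ry": 0, "rz": -0.11}]'

```text
time: 7.58
position: [0.492, 0.196, 0.0778]
tool_rot: [-0.439, 0.899, 0.0, -0.0]
ft_force: [-0.3, 0.4, 0.5]
grip_width: 0.0159
```

Request:
send_rows --deltas '[{"tx": 0, "ty": -0.1, "tz": 0, "rx": 0, "ry": 0, "rz": 0}, {"tx": 0, "ty": -0.1, "tz": 0, "rx": 0, "ry": 0, "rz": 0}]'

```text
time: 7.75
position: [0.493, 0.1952, 0.0777]
tool_rot: [-0.438, 0.899, 0.0, 0.0]
ft_force: [0.7, -0.4, 0.2]
grip_width: 0.0162
```

Request:
send_rows --deltas '[{"tx": 0, "ty": -0.1, "tz": 0, "rx": 0, "ry": 0, "rz": 0}, {"tx": 0, "ty": -0.1, "tz": 0, "rx": 0, "ry": 0, "rz": 0}]'

```text
time: 7.92
position: [0.4938, 0.1945, 0.0776]
tool_rot: [-0.439, 0.898, 0.0, -0.0]
ft_force: [-0.6, 0.2, 1.3]
grip_width: 0.0159
```

Request:
send_rows --deltas '[{"tx": 0, "ty": -0.1, "tz": 0, "rx": 0, "ry": 0, "rz": 0}, {"tx": 0, "ty": -0.15, "tz": 0, "rx": 0, "ry": 0, "rz": 0}]'

```text
time: 8.08
position: [0.494, 0.1942, 0.0775]
tool_rot: [-0.439, 0.899, 0.001, -0.001]
ft_force: [-3.5, 4.8, 1.5]
grip_width: 0.0159
```

Request:
send_rows --deltas '[{"tx": 0, "ty": -0.1, "tz": 0, "rx": 0, "ry": 0, "rz": 0}, {"tx": 0, "ty": -0.15, "tz": 0, "rx": 0, "ry": 0, "rz": 0}]'

```text
time: 8.25
position: [0.494, 0.1941, 0.0775]
tool_rot: [-0.438, 0.899, 0.002, -0.001]
ft_force: [-4.6, 8.6, 2.9]
grip_width: 0.016
```

The stop is reached: about 10 N and no more motion. I'll back off, open, rise, and look at the shaft.

Request:
send_rows --deltas '[{"tx": 0, "ty": 0.4, "tz": 0, "rx": 0, "ry": 0, "rz": 0}, {"tx": 0, "ty": 0.45, "tz": 0, "rx": 0, "ry": 0, "rz": 0}]'

```text
time: 8.42
position: [0.4926, 0.1955, 0.0775]
tool_rot: [-0.44, 0.898, -0.0, 0.0]
ft_force: [-0.1, 0.3, 0.4]
grip_width: 0.016
```

Request:
send_rows --deltas '[{"tx": 0, "ty": 0, "tz": -2, "rx": 0, "ry": 0, "rz": 0}, {"tx": 0, "ty": 0, "tz": -5, "rx": 0, "ry": 0, "rz": 0}, {"tx": 0, "ty": 0, "tz": -9, "rx": 0, "ry": 0, "rz": 0}, {"tx": -3, "ty": 0, "tz": -12, "rx": 0, "ry": 0, "rz": 0.08}, {"tx": -6.5, "ty": 0, "tz": -14, "rx": 0, "ry": 0, "rz": 0.16}]'

```text
time: 8.83
position: [0.5334, 0.2456, 0.2212]
tool_rot: [-0.363, 0.932, -0.001, 0.002]
ft_force: [1.0, -0.8, -0.1]
grip_width: 0.0161
```

Request:
send_rows --deltas '[{"tx": -3, "ty": 0, "tz": 0, "rx": 0, "ry": 0, "rz": 0}, {"tx": -6.5, "ty": 0.5, "tz": 0, "rx": 0, "ry": 0, "rz": 0}, {"tx": -10, "ty": 0.5, "tz": 0, "rx": 0, "ry": 0, "rz": 0}, {"tx": -10, "ty": 0.5, "tz": 0, "rx": 0, "ry": 0, "rz": 0}]' --claw 8.5

```text
time: 9.17
position: [0.6077, 0.3223, 0.2176]
tool_rot: [-0.367, 0.93, -0.0, 0.004]
ft_force: [0.3, 0.3, 0.8]
grip_width: 0.035
```

```bash
python3 - <<'E'
from h import *
o=robot.get_obs(); print(o['time'],o['position'],o['tool_rot'],o['ft_force'])
c=robot.camera('wrist'); save(c,'w5.png')
for l,z in [('stepped_shaft',.047),('shaft_tip',.047),('clamp_a_hinge',.061),('clamp_a_knob',.082)]:
    for r in robot.tip_of(l,'wrist')[:1]: print(l,r['xy'],r['p'],at_z(c,[r['xy']],z,o))
np.savez('w5.npz',o=np.r_[o['position'],o['tool_rot']],**{k:np.array(v) for k,v in c.items()})
r=robot.outline_of('stepped_shaft','wrist')
for x in r[:2]:
    P=depth_pts(c,x['pixels'],o); P=P[P[:,2]>.035]; m=P[:,:2].mean(0); v=np.linalg.svd(P[:,:2]-m)[2][0]; t=(P[:,:2]-m)@v
    print(x['p'],len(P),m,np.degrees(np.arctan2(v[1],v[0])),t.min(),t.max(),m+v*t.min(),m+v*t.max(),P[:,2].max())
E
```

```text
9.1667 [0.6077 0.3223 0.2176] [-0.3671  0.9302 -0.      0.0043] [0.2503 0.3029 0.8248]
stepped_shaft [335.8, 119.8] 0.57 [[0.5377 0.2874 0.047 ]]
shaft_tip [332.5, 197.2] 0.94 [[0.6068 0.3488 0.047 ]]
clamp_a_hinge [313.6, 82.1] 0.65 [[0.5266 0.2424 0.061 ]]
clamp_a_knob [301.0, 11.3] 0.73 [[0.4902 0.1925 0.082 ]]
0.78 2450 [0.5447 0.296 ] 42.94287867720828 -0.06383809882360898 0.08623868124749787 [0.498  0.2525] [0.6078 0.3548] 0.06090127723499794
0.48 1077 [0.5064 0.2158] 53.60918797820688 -0.03266401401834458 0.04143799510868548 [0.4871 0.1895] [0.531  0.2492] 0.09841055342597732
```

View pics/w5.png

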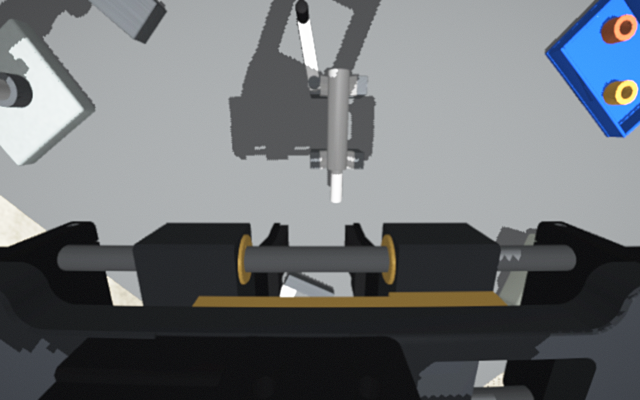

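The clamp now lies past the thick end, with the knob at (302,10) and the hinge at (313,82). That gives about 101°, so it's fully open. The shaft runs from its tip (336,200) to its thick end (338,70), yaw 42.9°, and the tool is already square to it. I'll move above the grip point.

Request:
send_rows --deltas '[{"tx": 2, "ty": 0.7, "tz": 1, "rx": 0, "ry": 0, "rz": 0}, {"tx": 4.5, "ty": 1.5, "tz": 3, "rx": 0, "ry": 0, "rz": 0}, {"tx": 6, "ty": 2.2, "tz": 6, "rx": 0, "ry": 0, "rz": 0}, {"tx": 6.6, "ty": 2.2, "tz": 8, "rx": 0, "ry": 0, "rz": 0}, {"tx": 6.6, "ty": 2.2, "tz": 9, "rx": 0, "ry": 0, "rz": 0}]'

```text
time: 9.88
position: [0.5349, 0.2874, 0.1254]
tool_rot: [-0.366, 0.931, 0.0, -0.004]
ft_force: [0.2, -0.7, -0.7]
grip_width: 0.0836
```

Request:
send_rows --deltas '[{"tx": 0, "ty": 0, "tz": 0, "rx": 0, "ry": 0, "rz": 0}, {"tx": 0, "ty": 0, "tz": 0, "rx": 0, "ry": 0, "rz": 0}]'

```text
time: 10.05
position: [0.5402, 0.2896, 0.1281]
tool_rot: [-0.366, 0.931, -0.0, 0.001]
ft_force: [0.7, 0.1, 0.5]
grip_width: 0.0846
```

```bash
python3 - <<'E'
from h import *
o=robot.get_obs(); print(o['time'],o['position'],o['tool_rot'],o['ft_force'])
c=robot.camera('wrist'); save(c,'w6.png')
r=robot.outline_of('stepped_shaft','wrist')
for x in r[:2]:
    P=depth_pts(c,x['pixels'],o); P=P[P[:,2]>.035]; m=P[:,:2].mean(0); v=np.linalg.svd(P[:,:2]-m)[2][0]; t=(P[:,:2]-m)@v
    print(x['p'],len(P),m,np.degrees(np.arctan2(v[1],v[0])),m+v*t.min(),m+v*t.max(),P[:,2].max())
a=np.radians(42.94)
print(proj(c,[np.r_[.539,.2903,.047]+s*np.r_[np.cos(a),np.sin(a),0] for s in(-.055,0,.095)],o))
E
```

```text
10.05 [0.5402 0.2896 0.1281] [-0.3661  0.9306 -0.0001  0.0008] [0.6857 0.0907 0.494 ]
0.88 3129 [0.5366 0.2893] 42.965517052035345 [0.4974 0.2528] [0.6062 0.3541] 0.2152578392532158
[[317.3159 142.8199]
 [317.229  204.2446]
 [317.0943 295.4332]]
```

View pics/w6.png

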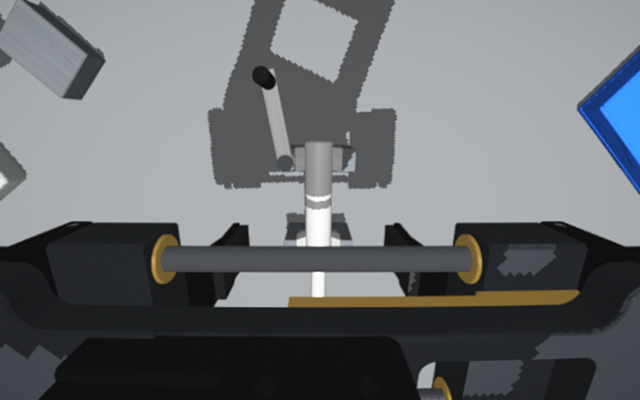

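The shaft (cols 305–333) is centred between the open fingers (247/387), square and over the gap. Descending and gripping.

Request:
send_rows --deltas '[{"tx": 0, "ty": 0, "tz": 3, "rx": 0, "ry": 0, "rz": 0}, {"tx": 0, "ty": 0, "tz": 6, "rx": 0, "ry": 0, "rz": 0}, {"tx": 0, "ty": 0, "tz": 8.5, "rx": 0, "ry": 0, "rz": 0}, {"tx": 0, "ty": 0, "tz": 9.8, "rx": 0, "ry": 0, "rz": 0}, {"tx": 0, "ty": 0, "tz": 9.9, "rx": 0, "ry": 0, "rz": 0}]'

```text
time: 10.57
position: [0.5384, 0.2894, 0.0267]
tool_rot: [-0.366, 0.93, 0.0, -0.002]
ft_force: [-0.0, 0.6, -0.4]
grip_width: 0.0852
```

Request:
send_rows --deltas '[{"tx": 0, "ty": 0, "tz": 0, "rx": 0, "ry": 0, "rz": 0}, {"tx": 0, "ty": 0, "tz": 0, "rx": 0, "ry": 0, "rz": 0}, {"tx": 0, "ty": 0, "tz": 0, "rx": 0, "ry": 0, "rz": 0}, {"tx": 0, "ty": 0, "tz": 0, "rx": 0, "ry": 0, "rz": 0}, {"tx": 0, "ty": 0, "tz": 0, "rx": 0, "ry": 0, "rz": 0}]' --claw 1.5 --squeeze 15

```text
time: 10.98
position: [0.5398, 0.2899, 0.0298]
tool_rot: [-0.366, 0.93, -0.0, 0.001]
ft_force: [-0.4, -0.3, -0.1]
grip_width: 0.0596
```

Request:
send_rows --deltas '[{"tx": 0, "ty": 0, "tz": 0, "rx": 0, "ry": 0, "rz": 0}, {"tx": 0, "ty": 0, "tz": 0, "rx": 0, "ry": 0, "rz": 0}, {"tx": 0, "ty": 0, "tz": 0, "rx": 0, "ry": 0, "rz": 0}]'

```text
time: 11.23
position: [0.5391, 0.2896, 0.0288]
tool_rot: [-0.366, 0.93, -0.0, 0.0]
ft_force: [0.6, 0.6, 0.7]
grip_width: 0.0395
```

Request:
send_rows --deltas '[{"tx": 0, "ty": 0, "tz": 0, "rx": 0, "ry": 0, "rz": 0}, {"tx": 0, "ty": 0, "tz": 0, "rx": 0, "ry": 0, "rz": 0}, {"tx": 0, "ty": 0, "tz": 0, "rx": 0, "ry": 0, "rz": 0}, {"tx": 0, "ty": 0, "tz": 0, "rx": 0, "ry": 0, "rz": 0}]'

```text
time: 11.57
position: [0.5384, 0.2901, 0.0285]
tool_rot: [-0.366, 0.931, 0.0, -0.0]
ft_force: [-1.4, 3.2, 0.8]
grip_width: 0.0234
```

Request:
send_rows --deltas '[{"tx": 0, "ty": 0, "tz": 0, "rx": 0, "ry": 0, "rz": 0}, {"tx": 0, "ty": 0, "tz": 0, "rx": 0, "ry": 0, "rz": 0}, {"tx": 0, "ty": 0, "tz": 0, "rx": 0, "ry": 0, "rz": 0}]' --squeeze 45

```text
time: 11.82
position: [0.5384, 0.2901, 0.0285]
tool_rot: [-0.366, 0.931, 0.0, -0.0]
ft_force: [-3.8, 3.7, 2.0]
grip_width: 0.0228
```

Gripped: the width is 23 mm. Lifting straight up.

Request:
send_rows --deltas '[{"tx": 0, "ty": 0, "tz": -0.7, "rx": 0, "ry": 0, "rz": 0}, {"tx": 0, "ty": 0, "tz": -2.2, "rx": 0, "ry": 0, "rz": 0}, {"tx": 0, "ty": 0, "tz": -4.5, "rx": 0, "ry": 0, "rz": 0}, {"tx": 0, "ty": 0, "tz": -7.5, "rx": 0, "ry": 0, "rz": 0}, {"tx": 0, "ty": 0, "tz": -10.5, "rx": 0, "ry": 0, "rz": 0}]'

```text
time: 12.23
position: [0.5387, 0.2882, 0.1337]
tool_rot: [-0.367, 0.93, -0.001, -0.001]
ft_force: [0.8, 0.1, -3.2]
grip_width: 0.0227
```

Request:
send_rows --deltas '[{"tx": 0, "ty": 0, "tz": -3, "rx": 0, "ry": 0, "rz": 0}, {"tx": 0, "ty": 0, "tz": -5.5, "rx": 0, "ry": 0, "rz": 0}, {"tx": 0, "ty": 0, "tz": -7, "rx": 0, "ry": 0, "rz": 0}, {"tx": 0, "ty": 0, "tz": -7, "rx": 0, "ry": 0, "rz": 0}, {"tx": 0, "ty": 0, "tz": -7, "rx": 0, "ry": 0, "rz": 0}]'

```text
time: 12.65
position: [0.5395, 0.2889, 0.204]
tool_rot: [-0.366, 0.93, -0.001, 0.001]
ft_force: [-0.5, -0.3, -3.8]
grip_width: 0.0232
```

```bash
cat > mv.py <<'E'
from head import *
def target(o,yaw,sl,back=0.,s=0.,tip=.05):
    """o lens; s = shaft coordinate of grasp point"""
    Rm=frame(yaw,sl); x=Rm[:,0]; z=np.array([np.sin(np.radians(sl))*np.cos(np.radians(yaw)),np.sin(np.radians(sl))*np.sin(np.radians(yaw)),-np.cos(np.radians(sl))])
    G=o-(tip+.095-s+back)*x; X=-x; Y=np.cross(z,X); return G+.019*z, np.c_[X,Y,z]
def delta(p,R,ob):
    R0=Rn.from_quat(ob['tool_rot']).as_matrix(); d=R0.T@(p-ob['position'])*100; r=(Rn.from_matrix(R0.T@R)).as_rotvec(); return d,r
E
python3 - <<'E'
from mv import *
o=robot.get_obs(); print(o['time'],o['position'],o['tool_rot'],o['ft_force'],o['grip_width'],o['q'])
L=np.array([.669,-.002,.320])
for b in (.06,0):
    p,R=target(L,-14,25,b); print(p,R.ravel(),delta(p,R,o))
c=robot.camera('side'); save(c,'s7.png'); c=robot.camera('wrist'); save(c,'w7.png')
E
```

```text
12.65 [0.5395 0.2889 0.204 ] [-0.3663  0.9305 -0.0006  0.0007] [-0.5223 -0.3119 -3.8258] 0.023152429748980737 [ 0.3098  0.5302  1.4869 -0.0013  1.123  -2.0105]
[0.4965 0.041  0.2161] [-0.8794  0.2419  0.4101  0.2193  0.9703 -0.1022 -0.4226 -0.     -0.9063] (array([ 20.0403, -15.2075,  -1.2045]), array([ 0.2157, -0.398 ,  0.9783]))
[0.5493 0.0278 0.2415] [-0.8794  0.2419  0.4101  0.2193  0.9703 -0.1022 -0.4226 -0.     -0.9063] (array([ 17.075 , -19.7712,  -3.7303]), array([ 0.2157, -0.398 ,  0.9783]))
```

View pics/s7.png

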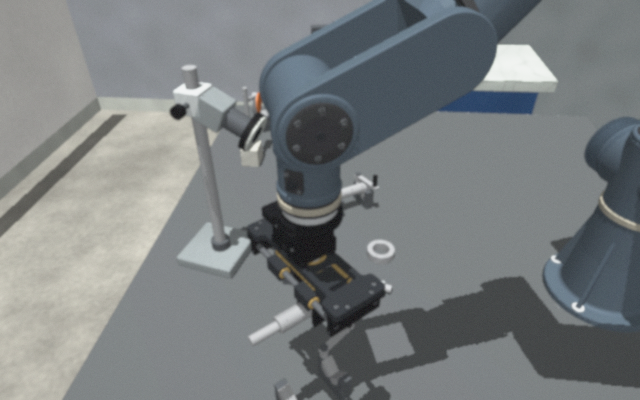

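View pics/w7.png

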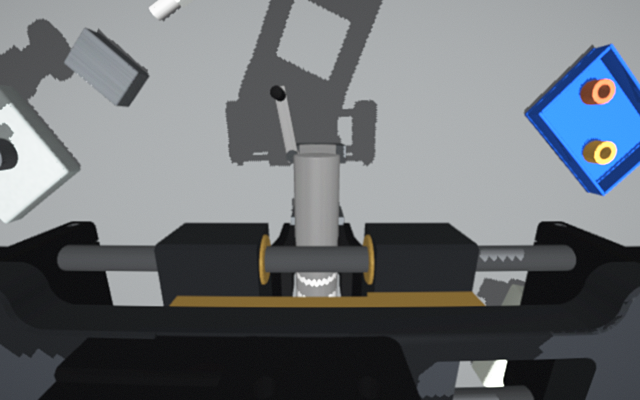

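The shaft is clear of the blocks and held square in the jaws, with about 0.39 kg of load. Wrist view: its thick end is at (317,150) and the open clamp knob at (277,92). Now going to a standoff on the lens axis.

Request:
send_rows --deltas '[{"tx": 2, "ty": -1.5, "tz": -0.1, "rx": 0.02, "ry": -0.04, "rz": 0.1}, {"tx": 4, "ty": -3, "tz": -0.2, "rx": 0.04, "ry": -0.08, "rz": 0.2}, {"tx": 6, "ty": -4.5, "tz": -0.4, "rx": 0.06, "ry": -0.12, "rz": 0.29}, {"tx": 8, "ty": -6, "tz": -0.5, "rx": 0.08, "ry": -0.16, "rz": 0.39}, {"tx": 10, "ty": -7.5, "tz": -0.6, "rx": 0.1, "ry": -0.2, "rz": 0.49}]'

```text
time: 13.17
position: [0.5152, 0.165, 0.2075]
tool_rot: [-0.126, 0.986, -0.01, 0.109]
ft_force: [0.2, -0.6, -3.4]
grip_width: 0.0228
```

Request:
send_rows --deltas '[{"tx": 0, "ty": 0, "tz": 0, "rx": 0, "ry": 0, "rz": 0}, {"tx": 0, "ty": 0, "tz": 0, "rx": 0, "ry": 0, "rz": 0}]'

```text
time: 13.33
position: [0.5147, 0.1653, 0.2077]
tool_rot: [-0.127, 0.986, -0.01, 0.107]
ft_force: [-0.2, 0.7, -3.0]
grip_width: 0.0229
```

```bash
python3 - <<'E'
from mv import *
o=robot.get_obs(); print(o['time'],o['position'],o['tool_rot'],o['ft_force'],o['grip_width'],o['q'])
L=np.array([.669,-.002,.320])
p,R=target(L,-14,25,.06); print(delta(p,R,o))
E
```

```text
13.3333 [0.5147 0.1653 0.2077] [-0.1274  0.986  -0.0099  0.1073] [-0.2035  0.6965 -2.962 ] 0.022894035905888246 [ 0.1134  0.3634  1.8168 -0.0242  0.7463 -1.6984]
(array([  4.6914, -11.6077,  -1.3152]), array([ 0.1145, -0.2092,  0.486 ]))
```

Request:
send_rows --deltas '[{"tx": 0.9, "ty": -2.3, "tz": -0.3, "rx": 0.02, "ry": -0.04, "rz": 0.1}, {"tx": 1.9, "ty": -4.6, "tz": -0.5, "rx": 0.05, "ry": -0.08, "rz": 0.19}, {"tx": 2.8, "ty": -7, "tz": -0.8, "rx": 0.07, "ry": -0.13, "rz": 0.29}, {"tx": 3.8, "ty": -9.3, "tz": -1.1, "rx": 0.09, "ry": -0.17, "rz": 0.39}, {"tx": 4.7, "ty": -11.6, "tz": -1.3, "rx": 0.11, "ry": -0.21, "rz": 0.49}]'

```text
time: 13.75
position: [0.4985, 0.042, 0.217]
tool_rot: [0.122, 0.968, -0.023, 0.217]
ft_force: [-0.7, -0.7, -3.0]
grip_width: 0.0233
```

Request:
send_rows --deltas '[{"tx": 0, "ty": 0, "tz": 0, "rx": 0, "ry": 0, "rz": 0}, {"tx": 0, "ty": 0, "tz": 0, "rx": 0, "ry": 0, "rz": 0}, {"tx": 0, "ty": 0, "tz": 0, "rx": 0, "ry": 0, "rz": 0}]'

```text
time: 14.0
position: [0.4998, 0.0428, 0.2174]
tool_rot: [0.119, 0.968, -0.023, 0.217]
ft_force: [0.2, -0.2, -4.1]
grip_width: 0.023
```

```bash
cat > look.py <<'E'
from mv import *
from tri import tri
import sys
tag=sys.argv[1]
o=robot.get_obs(); print(o['time'],o['position'],o['tool_rot'],o['ft_force'],o['grip_width'],o['q'])
res={}
for n in ('side','top','wrist'):
    c=robot.camera(n); save(c,n[0]+tag+'.png'); np.savez('cam_%s_%s.npz'%(n,tag),o=np.r_[o['position'],o['tool_rot']],**{k:np.array(v) for k,v in c.items()})
    for l in ('shaft_tip','stepped_shaft','camera_head'):
        r=robot.tip_of(l,n)[:1]
        if r: print(n,l,np.round(r[0]['xy'],1),round(r[0]['p'],2)); res[n,l]=ray(c,[r[0]['xy']],o)
    if n!='wrist':
        for k,s in enumerate((.027,.0)): pass
for l in ('shaft_tip','stepped_shaft','camera_head'):
    for a,b in (('top','side'),('top','wrist'),('side','wrist')):
        if (a,l) in res and (b,l) in res: print(l,a,b,tri(*res[a,l],*res[b,l]))
R=Rn.from_quat(o['tool_rot']).as_matrix(); G=o['position']-.019*R[:,2]; print('FK grasp',G,'tip',G-.095*R[:,0],'axis',-R[:,0])
E
python3 look.py 8
```

```text
14.0 [0.4998 0.0428 0.2174] [ 0.1195  0.9685 -0.0229  0.2173] [ 0.1588 -0.1878 -4.1435] 0.02301748815166752 [-0.1053  0.2603  2.0518 -0.1358  0.395  -1.3168]
side shaft_tip [307.6 162.6] 0.72
side camera_head [255.2 136. ] 0.64
top shaft_tip [299.8 172.6] 0.69
top stepped_shaft [287.2 216.2] 0.63
top camera_head [308.3 115.4] 0.6
wrist stepped_shaft [319.7 249.3] 0.87
shaft_tip top side (array([0.5753, 0.0171, 0.2754]), np.float64(0.003933824687258205))
stepped_shaft top wrist (array([0.4938, 0.0443, 0.23  ]), np.float64(0.0028416718003250073))
camera_head top side (array([0.6716, 0.0006, 0.3151]), np.float64(0.0016112424339811012))
FK grasp [0.4919 0.0446 0.2346] tip [0.5752 0.0236 0.2751] axis [ 0.877  -0.2215  0.4264]
```

View pics/s8.png

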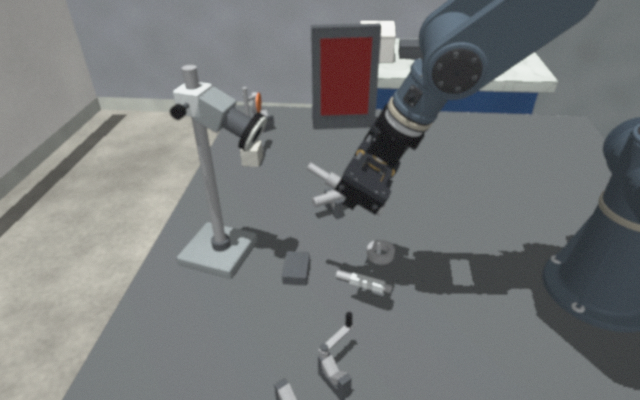

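View pics/t8.png

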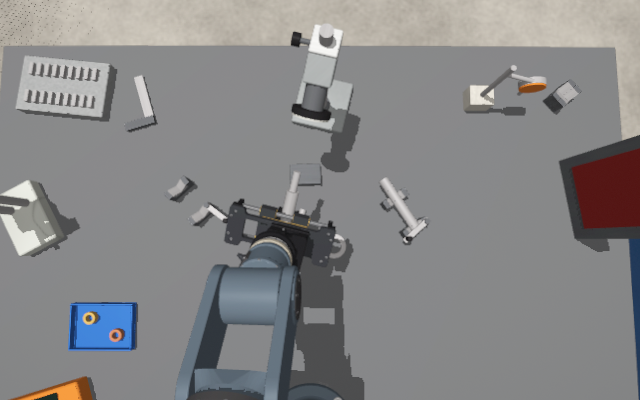

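View pics/w8.png

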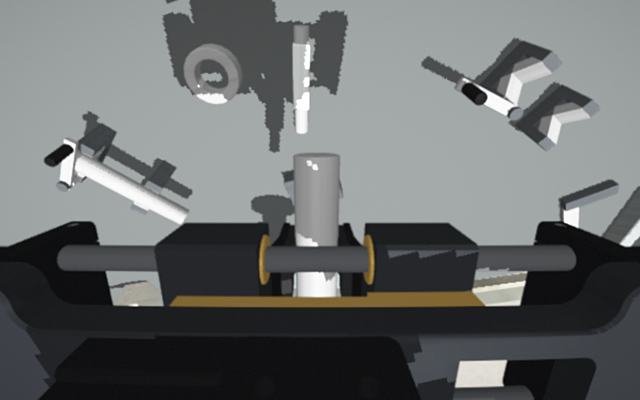

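Side, top and wrist views all show the shaft held straight on the sloping line, thin tip up towards the lens: top tip (296,172), side tip (309,165). The clamp is still open and the bystanders haven't moved. I'll overlay the predicted shaft and lens to refine the relative pose.

```bash
cat > ov.py <<'E'
from mv import *
import sys
tag=sys.argv[1]; L=np.array([float(v) for v in sys.argv[2:5]]); yaw=float(sys.argv[5]) if len(sys.argv)>5 else -14
win={'top':(265,85,345,225),'side':(220,75,345,215)}
if len(sys.argv)>6: win={'top':(275,85,345,185),'side':(220,85,320,185)}
for n in ('top','side'):
    c=dict(np.load('cam_%s_%s.npz'%(n,tag))); ob=c.pop('o'); R=Rn.from_quat(ob[3:]).as_matrix(); G=ob[:3]-.019*R[:,2]; B=np.c_[-R[:,0],R[:,1],-R[:,2]]
    x0,y0,x1,y1=win[n]; f=min(800//(x1-x0),600//(y1-y0))
    im=cv2.resize(c['color'][y0:y1,x0:x1],None,fx=f,fy=f,interpolation=cv2.INTER_CUBIC)
    def pl(X,col): 
        p=(proj(c,X)+.5-[x0,y0])*f; cv2.polylines(im,[np.round(p).astype(np.int32)],False,col,1)
    for r,a,b in ((.012,-.055,.055),(.007,.055,.095)):
        pl(circ(G,B,r,a),(255,0,0)); pl(circ(G,B,r,b),(255,0,0))
    H=frame(yaw,25)
    pl(circ(L,H,.036),(0,200,0)); pl(circ(L,H,.036,.014),(0,200,0)); pl([L,L-.15*H[:,0]],(0,0,255)); pl([G,G+.095*B[:,0]],(255,255,0))
    save({'color':im},'ov_%s_%s%s.png'%(n,tag,'z' if len(sys.argv)>6 else ''))
E
python3 ov.py 8 .669 -.002 .320
```

```text
(no output)
```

View pics/ov_top_8.png

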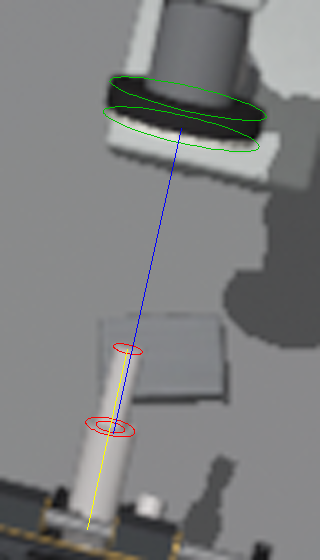

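View pics/ov_side_8.png

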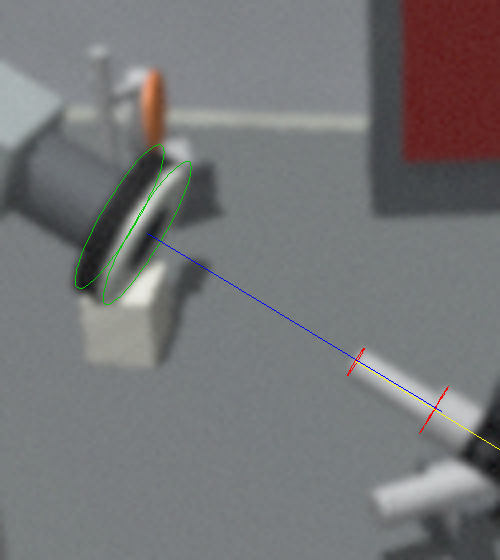

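In the side view, the shaft and ring overlays match to about 1 px. In the top view both are shifted the same way by about 1 px, which is a calibration offset. Approaching along the axis.

```bash
python3 - <<'E'
from mv import *
o=robot.get_obs(); print(o['time'],o['position'],o['tool_rot'])
L=np.array([.669,-.002,.320])
p,R=target(L,-14,25,0); print(delta(p,R,o))
E
```

```text
14.6 [0.4989 0.0424 0.2177] [ 0.1202  0.9684 -0.023   0.2175]
(array([-5.7569, -0.1658,  0.0852]), array([ 0.0066,  0.0047, -0.004 ]))
```

Request:
send_rows --deltas '[{"tx": -1, "ty": 0, "tz": 0, "rx": 0, "ry": 0, "rz": 0}, {"tx": -2.5, "ty": -0.1, "tz": 0, "rx": 0, "ry": 0, "rz": 0}, {"tx": -4, "ty": -0.2, "tz": 0.1, "rx": 0.006, "ry": 0.004, "rz": -0.004}, {"tx": -5.2, "ty": -0.2, "tz": 0.1, "rx": 0.006, "ry": 0.004, "rz": -0.004}, {"tx": -5.7, "ty": -0.2, "tz": 0.1, "rx": 0.006, "ry": 0.004, "rz": -0.004}]'

```text
time: 15.02
position: [0.5522, 0.0267, 0.243]
tool_rot: [0.119, 0.968, -0.026, 0.218]
ft_force: [0.2, -0.6, -2.7]
grip_width: 0.0229
```

Request:
send_rows --deltas '[{"tx": 0, "ty": 0, "tz": 0, "rx": 0, "ry": 0, "rz": 0}, {"tx": 0, "ty": 0, "tz": 0, "rx": 0, "ry": 0, "rz": 0}, {"tx": 0, "ty": 0, "tz": 0, "rx": 0, "ry": 0, "rz": 0}]'

```text
time: 15.27
position: [0.5474, 0.0278, 0.2403]
tool_rot: [0.119, 0.969, -0.026, 0.214]
ft_force: [-0.4, 0.9, -3.7]
grip_width: 0.0229
```

```bash
python3 look.py 9; python3 ov.py 9 .669 -.002 .320 -14 z
```

```text
15.2667 [0.5474 0.0278 0.2403] [ 0.119   0.9692 -0.0261  0.2139] [-0.4316  0.8732 -3.6845] 0.022929583503429673 [-0.1249  0.2786  1.919  -0.1016  0.5144 -1.3738]
side shaft_tip [281.6 148. ] 0.65
side camera_head [254.2 135. ] 0.8
top shaft_tip [303.1 146.2] 0.78
top stepped_shaft [293.8 190.8] 0.66
top camera_head [309.  118.2] 0.96
wrist stepped_shaft [314.7 251.7] 0.81
shaft_tip top side (array([0.6211, 0.0106, 0.2986]), np.float64(0.0042132706962358735))
stepped_shaft top wrist (array([0.5408, 0.0285, 0.2553]), np.float64(0.0010596867345598585))
camera_head top side (array([ 0.6699, -0.0002,  0.3158]), np.float64(0.005563899259467305))
FK grasp [0.5396 0.0297 0.2575] tip [0.6233 0.0089 0.2975] axis [ 0.8801 -0.2195  0.4209]
```

View pics/ov_top_9z.png

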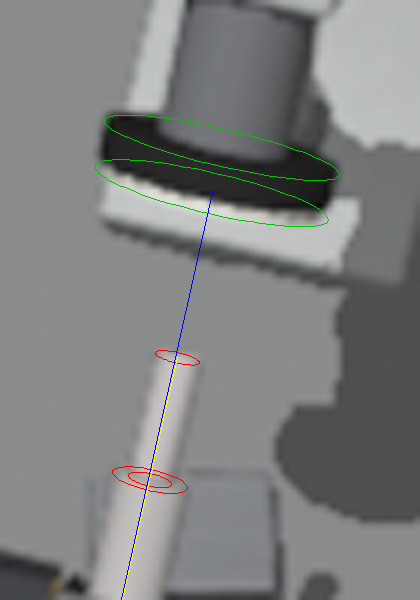

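View pics/ov_side_9z.png

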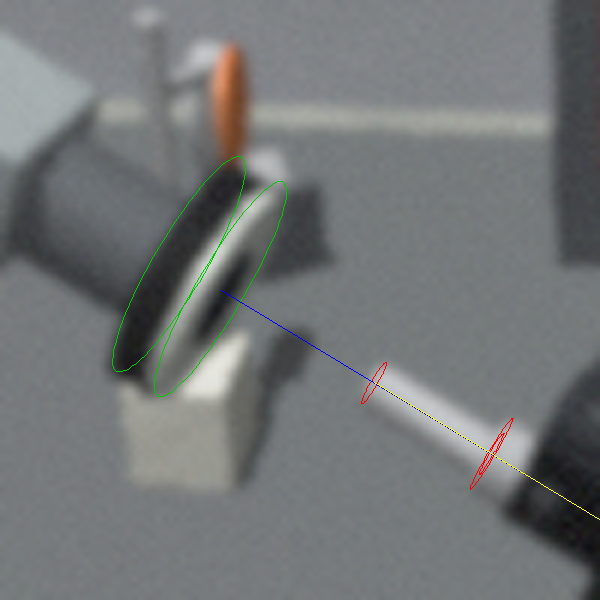

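```bash
python3 - <<'E'
from mv import *
from scipy.optimize import least_squares
H=frame(-14,25); L0=np.array([.669,-.002,.320])
for tag in ('9',):
  for n in ('top','side'):
    c=dict(np.load('cam_%s_%s.npz'%(n,tag))); ob=c.pop('o'); R=Rn.from_quat(ob[3:]).as_matrix(); G=ob[:3]-.019*R[:,2]; B=np.c_[-R[:,0],R[:,1],-R[:,2]]
    P=depth_pts(c,np.ones((400,640),bool)); S=(P-G)@B
    for r,a,b in ((.007,.06,.09),(.012,.03,.053)):
        k=(S[:,0]>a)&(S[:,0]<b)&(np.hypot(S[:,1],S[:,2])<r+.008); Q=S[k]
        f=least_squares(lambda v:np.hypot(Q[:,1]-v[0],Q[:,2]-v[1])-r,[0,0],loss='soft_l1',f_scale=.001) if len(Q)>10 else None
        if f is not None: print(n,'shaft',r,len(Q),'centre yz mm',f.x*1000)
    k=(abs(S[:,1])<.006)&(abs(S[:,2])<.008)&(S[:,0]>.07)&(S[:,0]<.12); print(n,'tip x max mm',np.sort(S[k,0])[-8:]*1000)
    D=(P-L0)@H; rr=np.hypot(D[:,1],D[:,2])
    k=(D[:,0]>-.01)&(D[:,0]<.008)&(rr<.034); 
    if n=='side': 
        hist=np.histogram(D[k,0]*1000,bins=np.arange(-10,9)); print(hist)
        Q=D[k&(abs(D[:,0]+.002)<.004)]; A=np.c_[Q[:,1:],np.ones(len(Q))]; print('plane',np.linalg.lstsq(A,Q[:,0],rcond=None)[0])
    # ring rim and barrel, box
    for nm,r,a,b in (('rim',.036,.003,.010),('barrel',.0,.022,.045)):
        k=(D[:,0]>a)&(D[:,0]<b)&(rr<.042)&((rr>.03) if r else (rr<.03)); Q=D[k]
        if len(Q)<15: continue
        if r: f=least_squares(lambda v:np.hypot(Q[:,1]-v[0],Q[:,2]-v[1])-r,[0,0],loss='soft_l1',f_scale=.001)
        else: f=least_squares(lambda v:np.hypot(Q[:,1]-v[0],Q[:,2]-v[1])-v[2],[0,0,.02],loss='soft_l1',f_scale=.001)
        print(n,nm,len(Q),f.x*1000)
E
```

```text
top shaft 0.007 116 centre yz mm [-1.5081 -0.5722]
top shaft 0.012 147 centre yz mm [-1.2885 -0.8485]
top tip x max mm [97.413  97.5743 97.5994 97.6772 97.6811 97.8428 97.9297 98.1395]
top rim 148 [-0.4277 -1.8578]
top barrel 294 [-0.2228 -1.287  19.6421]
side shaft 0.007 136 centre yz mm [ 0.9579 -0.7285]
side shaft 0.012 78 centre yz mm [ 0.8867 -0.326 ]
side tip x max mm [90.9171 91.6498 92.2743 92.4677 93.4051 93.4785 94.2165 94.3316]
(array([  0,   0,   0,   0,   0,   2,  73, 140,   8,  11,   7,  11,   4,
         2,   3,   4,   1,   1]), array([-10,  -9,  -8,  -7,  -6,  -5,  -4,  -3,  -2,  -1,   0,   1,   2,
         3,   4,   5,   6,   7,   8]))
plane [-0.0021  0.0297 -0.0026]
side rim 172 [ 1.9841 -1.417 ]
side barrel 302 [ 2.7305 -1.0715 19.6562]
```

```bash
python3 - <<'E'
from mv import *
H=frame(-14,25); L0=np.array([.669,-.002,.320])
c=dict(np.load('cam_top_9.npz')); ob=c.pop('o')
s=dict(np.load('cam_side_9.npz')); s.pop('o')
g=cv2.cvtColor(c['color'],cv2.COLOR_RGB2GRAY); gs=cv2.cvtColor(s['color'],cv2.COLOR_RGB2GRAY)
print('top rows 102..124, cols 288..334'); print(g[102:124,288:334:1])
np.set_printoptions(linewidth=250)
E
```

```text
top rows 102..124, cols 288..334
[[139 139 139 ... 190 190 189]
 [139 139 139 ... 190 190 189]
 [139 139 139 ... 190 191 191]
 ...
 [139 139 139 ... 194 195 195]
 [139 139 139 ... 194 193 181]
 [139 139 139 ... 192 193 169]]
```

```bash
python3 - <<'E'
from mv import *
c=dict(np.load('cam_top_9.npz')); s=dict(np.load('cam_side_9.npz'))
f=14
x0,y0,x1,y1=285,98,340,128
im=cv2.resize(c['color'][y0:y1,x0:x1],None,fx=f,fy=f,interpolation=cv2.INTER_LINEAR)
H=frame(-14,25)
for L,col in ((np.array([.669,-.002,.320]),(0,255,0)),):
    for x in (0,):
        p=(proj(c,circ(L,H,.036,x))+.5-[x0,y0])*f; cv2.polylines(im,[np.round(p).astype(np.int32)],True,col,1)
save({'color':im},'zt.png')
x0,y0,x1,y1=235,105,275,158
im=cv2.resize(s['color'][y0:y1,x0:x1],None,fx=11,fy=11,interpolation=cv2.INTER_LINEAR); f=11
im=np.clip(im.astype(float)*1.3,0,255).astype(np.uint8); im0=im.copy()
p=(proj(s,circ(np.array([.669,-.002,.320]),H,.036,0))+.5-[x0,y0])*f; cv2.polylines(im,[np.round(p).astype(np.int32)],True,(0,255,0),1)
save({'color':im},'zs.png')
E
```

```text
(no output)
```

View pics/zt.png

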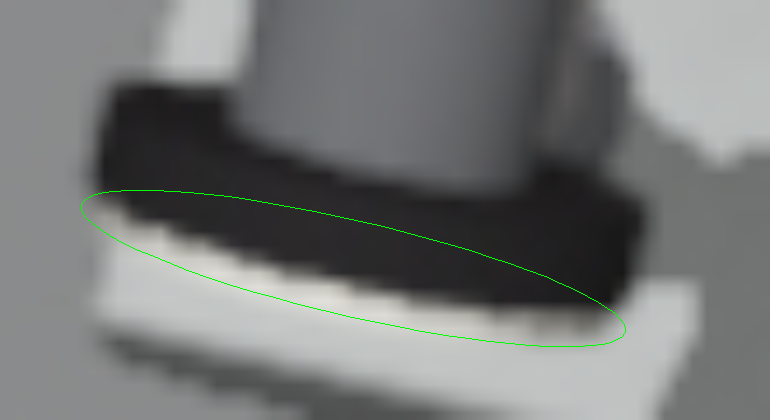

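View pics/zs.png

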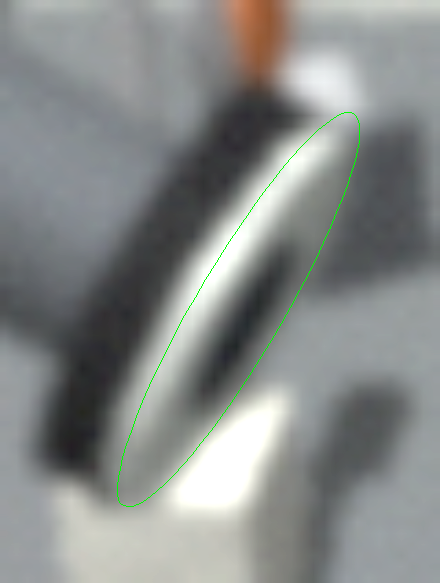

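```bash
python3 - <<'E'
from mv import *
for n,(x0,y0,x1,y1),f in (('top',(285,138,325,175),16),('side',(272,138,315,168),16)):
    c=dict(np.load('cam_%s_9.npz'%n)); ob=c.pop('o'); R=Rn.from_quat(ob[3:]).as_matrix(); G=ob[:3]-.019*R[:,2]; B=np.c_[-R[:,0],R[:,1],-R[:,2]]
    im=cv2.resize(c['color'][y0:y1,x0:x1],None,fx=f,fy=f,interpolation=cv2.INTER_LINEAR)
    for r,x in ((.007,.095),(.007,.06),(.012,.055)):
        p=(proj(c,circ(G,B,r,x))+.5-[x0,y0])*f; cv2.polylines(im,[np.round(p).astype(np.int32)],True,(255,0,0),1)
    save({'color':im},'zz%s.png'%n)
E
```

```text
(no output)
```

View pics/zztop.png

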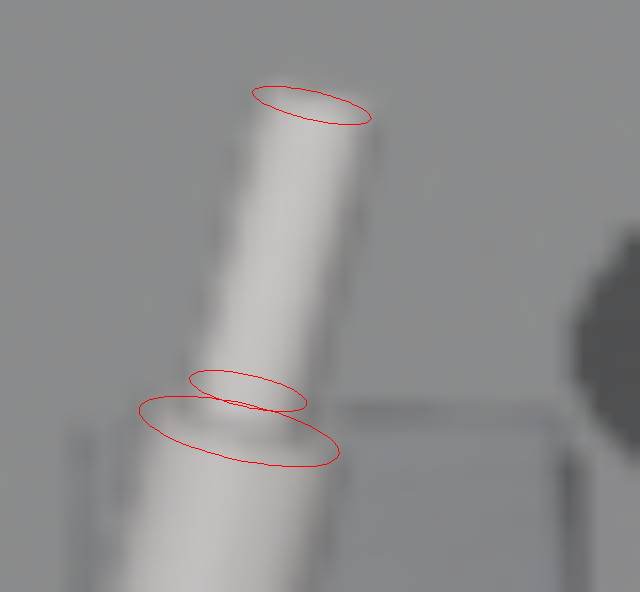

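View pics/zzside.png

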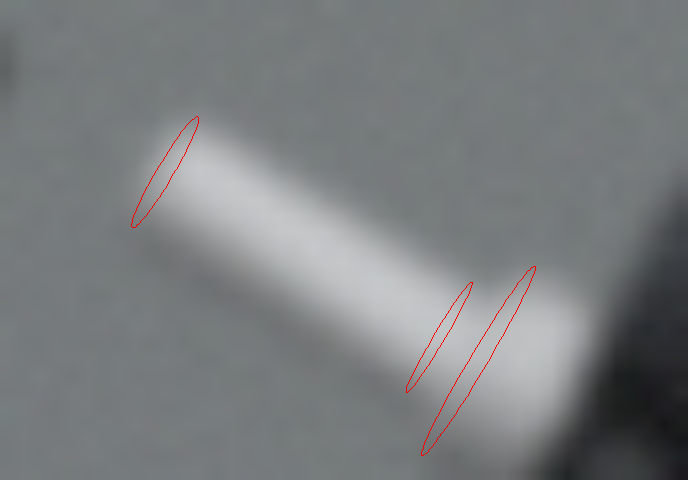

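The FK shaft overlay matches the picture to about 0.3 px in both views. The lens ring sits about 1 mm further away and 1–2 mm to −y of my estimate. I'll apply a small correction.

```bash
python3 - <<'E'
from mv import *
o=robot.get_obs(); print(o['time'],o['position'],o['tool_rot'],o['joint_velocities'])
L=np.array([.670,-.003,.3197])
p,R=target(L,-14,25,0); print(delta(p,R,o))
E
```

```text
15.8667 [0.5487 0.0276 0.2411] [ 0.119   0.9689 -0.0262  0.2152] [-0.0001  0.0002 -0.0022  0.0003 -0.0021  0.0007]
(array([-0.1558, -0.0322,  0.0583]), array([ 0.0005,  0.0006, -0.0002]))
```

Request:
send_rows --deltas '[{"tx": -0.15, "ty": -0.05, "tz": 0.05, "rx": 0, "ry": 0, "rz": 0}, {"tx": -0.15, "ty": -0.05, "tz": 0.05, "rx": 0, "ry": 0, "rz": 0}, {"tx": -0.15, "ty": -0.05, "tz": 0.05, "rx": 0, "ry": 0, "rz": 0}, {"tx": -0.15, "ty": -0.05, "tz": 0.05, "rx": 0, "ry": 0, "rz": 0}, {"tx": -0.15, "ty": -0.05, "tz": 0.05, "rx": 0, "ry": 0, "rz": 0}]'

```text
time: 16.28
position: [0.5501, 0.0267, 0.2412]
tool_rot: [0.119, 0.969, -0.026, 0.215]
ft_force: [0.3, 0.7, -3.0]
grip_width: 0.0226
```

Request:
send_rows --deltas '[{"tx": 0, "ty": 0, "tz": 0, "rx": 0, "ry": 0, "rz": 0}, {"tx": 0, "ty": 0, "tz": 0, "rx": 0, "ry": 0, "rz": 0}, {"tx": 0, "ty": 0, "tz": 0, "rx": 0, "ry": 0, "rz": 0}, {"tx": 0, "ty": 0, "tz": 0, "rx": 0, "ry": 0, "rz": 0}, {"tx": 0, "ty": 0, "tz": 0, "rx": 0, "ry": 0, "rz": 0}]'

```text
time: 16.7
position: [0.5501, 0.0267, 0.2413]
tool_rot: [0.119, 0.969, -0.026, 0.215]
ft_force: [0.9, 0.1, -2.7]
grip_width: 0.0227
```

```bash
python3 look.py 10; python3 ov.py 10 .670 -.003 .3197 -14 z; python3 - <<'E'
from mv import *
o=robot.get_obs(); print(o['time'],o['position'],o['ft_force'])
# wrist: shaft straight in grip? clamp angle
c=robot.camera('wrist')
for l,z in (('clamp_a_hinge',.061),('clamp_a_knob',.082)):
    for r in robot.tip_of(l,'wrist')[:2]: print(l,r['xy'],r['p'],at_z(c,[r['xy']],z,o))
E
```

```text
16.7 [0.5501 0.0267 0.2413] [ 0.119   0.9689 -0.0262  0.2152] [ 0.8645  0.1222 -2.6981] 0.022696310839815464 [-0.1266  0.2801  1.914  -0.1     0.5153 -1.3768]
side shaft_tip [280.5 147.4] 0.72
side stepped_shaft [280.1 148.6] 0.6
side camera_head [254.  137.9] 0.55
top shaft_tip [304.6 143.6] 0.94
top stepped_shaft [294.8 189.4] 0.77
top camera_head [308.5 117.4] 0.97
wrist stepped_shaft [317.8 250.1] 0.73
wrist camera_head [316.8 250.9] 0.54
shaft_tip top side (array([0.6248, 0.0077, 0.2983]), np.float64(0.0017335379128472503))
stepped_shaft top side (array([0.5795, 0.0309, 0.3079]), np.float64(0.08363229811444482))
stepped_shaft top wrist (array([0.544 , 0.0279, 0.2546]), np.float64(0.0015213863182734835))
stepped_shaft side wrist (array([0.6059, 0.0057, 0.2546]), np.float64(0.08464164418055141))
camera_head top side (array([0.6717, 0.0006, 0.3107]), np.float64(0.003344740948021262))
camera_head top wrist (array([ 0.7243, -0.0067,  0.1059]), np.float64(0.018607916716286844))
camera_head side wrist (array([ 0.6426, -0.0041,  0.2509]), np.float64(0.1255291008670465))
FK grasp [0.5423 0.0286 0.2585] tip [0.6259 0.0078 0.2987] axis [ 0.8791 -0.2193  0.4232]
17.3 [0.5502 0.0267 0.2413] [ 0.002   0.6855 -4.1826]
clamp_a_hinge [526.5, 49.0] 0.89 [[0.5273 0.2451 0.061 ]]
clamp_a_knob [487.1, 21.2] 0.96 [[0.4886 0.1934 0.082 ]]
clamp_a_knob [111.0, 136.6] 0.55 [[ 0.5039 -0.1975  0.082 ]]
```

View pics/ov_top_10z.png

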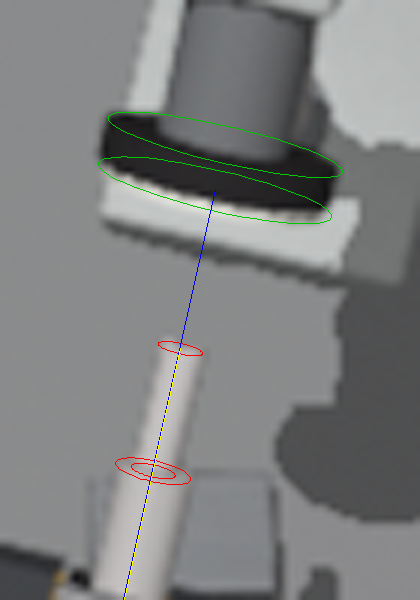

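View pics/ov_side_10z.png

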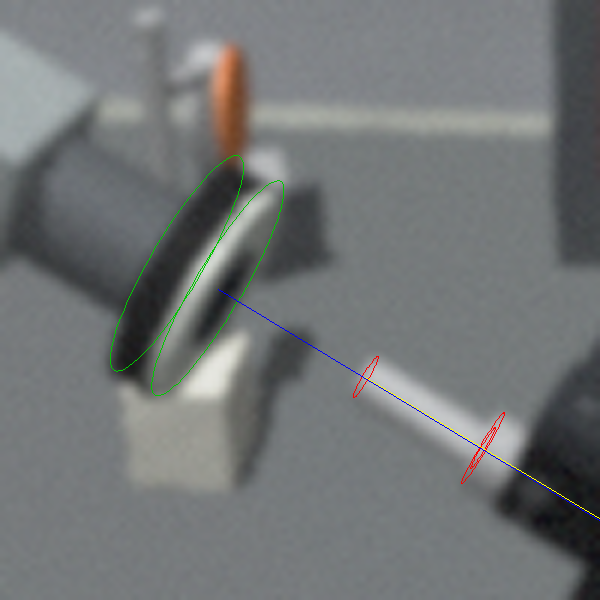

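View pics/w10.png

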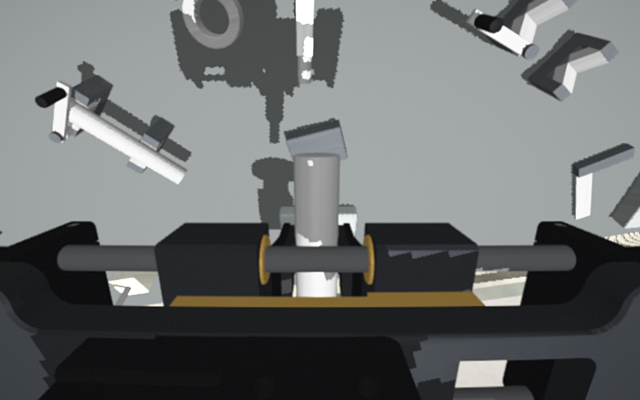

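The settled overlays line up in both views: tip (180,348) on the lens axis in top, (365,377) in side. The tip is about 50 mm from the glass. The clamp measures about 100° (1.75 rad), and the bystanders are where they were. Handing in.

```bash
python3 - <<'E'
from mv import *
o=robot.get_obs(); print(o['time'],o['position'],o['joint_velocities'],o['grip_width'])
print(robot.hand_in())
E
```

```text
17.45 [0.5501 0.0267 0.2412] [ 0.0007  0.0009  0.0018 -0.0008 -0.0007 -0.0014] 0.022924897736218443
the job is handed in; nothing more can be done
None
```

I swung the clamp back to its stop, lifted the stepped shaft out, and handed in at 17.5 s with the arm holding it in front of the lens. The hand-in gave no verdict.

**Clamp:** it met the stop at about 10 N. My last look put it at about 100°, which is the 1.75 rad stop.

**Shaft:** it is gripped on the thick part at 45 N, measured width 23 mm, and the arm is still.
- The tip is at about (0.626, 0.008, 0.299), roughly 50 mm in front of my estimate of the glass.
- The axis agrees with my estimated lens axis (yaw −14°, slope 25°) to well under 1°.

**Bystanders:** the camera and its stand, the plain pin, ring gauge, steel block and plug gauge looked undisturbed, judged by eye from the pictures.

**Where the checks disagreed:**
- **Lens centre, sideways:** depth fits and picture edges differ by about 2–3 mm across the axis; I used a value in between.
- **Lens yaw:** plane fits gave −12.4° to −14.1°; I used −14°.
- **Lens height:** the trained network's last lens point was about 9 mm lower than the one I used. It scattered by 12 mm between looks, so I went with the edge and depth fits.

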